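# Pin and lock a stack of chip carriers in the loading dock

### The job

First turn the dock's lock ring back to its open mark. Then stack every chip carrier on the bench flat in the dock, its notches round the key posts (they go in one way round only), push both steel rods down through the stack, one in each row of holes, until they stand fully home in the dock, and only then turn the lock ring to its locked mark. Leave the bottle, tray and tube rack alone.

Things in the scene. Friction and masses are not known exactly. Their poses are not given: they have to be found in the camera images.
- dock_seat (a point): Loading dock, a white block fixed to the bench. Its seat, 110 (x) x 84 (y) mm, is flat, 20 mm above the bench; this point is the centre of the seat's top, z up, x along the dock away from the lock ring. Carriers stack flat on it, the first one's centre 10 mm above this point. Towards -x a 12 mm high apron reaches to x -160 mm and carries the lock ring.
- post_far (a point): Tip of the round steel key post at dock_seat x +40, y +12 mm (off-centre). 11 mm thick, it rises 90 mm from the seat to 110 mm above the bench; its tip is a half ball.
- post_near (a point): Tip of the other key post, of the same size, at dock_seat x -40, y 0. A carrier goes down over both posts, one in each notch, with about 2 mm of play.
- socket_near (a point): Centre of the flat floor of the dock's socket at dock_seat x -20, y 0: a square 14 mm hole, 15 mm deep, floor 5 mm above the bench.
- socket_far (a point): The same for the second socket, at dock_seat x +20, y 0.
- lock_ring (a joint): Captive lock ring in the apron, in rad: 0 = open (pointer at the single black line, towards dock -x), 1.571 = locked (a quarter turn; pointer at the double line, dock -y side), growing counter-clockwise seen from above, with stops at both ends. Grey knurled ring, 52 mm wide, with a grip bar across it whose white line is the pointer. Turns with about 0.05 N m, stays where left.
- ring_grip (a point): On the lock ring's upright axis, half-way up its grip bar, 36 mm above the bench, at dock_seat x -110 mm, y 0. The bar is 46 long (x) x 14 wide (y) x 26 mm high. The x axis lies along the bar (pointer end at -x) and turns with it; at joint 0 it lies along the dock's x.
- carrier1_mid (a point): Chip carrier: bare aluminium plate 90 (x) x 56 (y) x 20 mm (z), 110 to 230 g, flat on the bench; two to four are present. This point is its centre, half-way up. Square 15 mm holes through it at x +20 and -20, y 0. A notch in each end: at +x off-centre, at y +12; at -x centred. So it fits the dock one way round only, its axes along dock_seat's; otherwise it rests on the posts. Grip across y.
- carrier2_mid (a point): Another chip carrier, like carrier1; may be absent. This point is its centre. The notches are 15 mm wide in y, 12 mm deep in x and open at the end. The top is flat (the two glass strips are flush).
- carrier3_mid (a point): Another chip carrier, like carrier1; may be absent. This point is its centre.
- carrier4_mid (a point): Another chip carrier, like carrier1; may be absent. This point is its centre.
- rod1_head (a point): Steel stack rod standing in the stand, one of two alike, 150 mm long, 90 g: round shaft 12 mm thick with a half-ball foot, and a square black head 18 x 18 x 22 mm at the top, to grip. This point is the head's centre, 139 mm above the foot; axes along the head's sides, z up the rod. With the foot on a socket's floor it is 144 mm above the bench.
- rod1_tip (a point): Centre of that rod's foot (lower end).
- rod2_head (a point): The second stack rod, like rod1: centre of its head.
- rod2_tip (a point): Centre of that rod's foot (lower end).
- stand: White block 100 x 50 x 70 mm, fixed to the bench, that holds the two rods; origin at the centre of its underside; its two square 14 mm holes, 60 mm deep, floor 10 mm above the bench, are at x +25 and -25 mm.
- bottle: Bystander: amber bottle 60 mm wide, 130 mm tall, origin at the centre of its underside.
- tray: Bystander: clear open tray 90 x 140 x 44 mm, origin at the centre of its underside.
- tube_rack: Bystander: green tube rack 90 x 140 mm, 62 mm tall with its caps, origin at the centre of its underside.
There are look-alikes about, which are no part of the job. What is meant by the part that bears dock_seat is not purple, and is the smaller of those in its own colour.

How it is judged:
On the way, in this order (a step that is already met when the one before it is completed fails the run):
1. the lock ring is at its open mark (value of joint lock_ring below 0.15 rad), for 0.2 s.
2. every carrier present lies flat in the dock, notches round the posts (horizontal distance between each of carrier1_mid, carrier2_mid, carrier3_mid, carrier4_mid and dock_seat below 0.006 m and angle between each of carrier1_mid, carrier2_mid, carrier3_mid, carrier4_mid's own z axis and vertical below 0.06 rad and angle between the x axis of each of carrier1_mid, carrier2_mid, carrier3_mid, carrier4_mid and the x axis of dock_seat, either way round below 0.1 rad and (z of carrier1_mid in the frame of dock_seat between 0.005 and 0.015 m or z of carrier1_mid in the frame of dock_seat between 0.025 and 0.035 m or z of carrier1_mid in the frame of dock_seat between 0.045 and 0.055 m or z of carrier1_mid in the frame of dock_seat between 0.065 and 0.075 m) and (z of carrier2_mid in the frame of dock_seat between 0.005 and 0.015 m or z of carrier2_mid in the frame of dock_seat between 0.025 and 0.035 m or z of carrier2_mid in the frame of dock_seat between 0.045 and 0.055 m or z of carrier2_mid in the frame of dock_seat between 0.065 and 0.075 m) and (z of carrier3_mid in the frame of dock_seat between 0.005 and 0.015 m or z of carrier3_mid in the frame of dock_seat between 0.025 and 0.035 m or z of carrier3_mid in the frame of dock_seat between 0.045 and 0.055 m or z of carrier3_mid in the frame of dock_seat between 0.065 and 0.075 m) and (z of carrier4_mid in the frame of dock_seat between 0.005 and 0.015 m or z of carrier4_mid in the frame of dock_seat between 0.025 and 0.035 m or z of carrier4_mid in the frame of dock_seat between 0.045 and 0.055 m or z of carrier4_mid in the frame of dock_seat between 0.065 and 0.075 m)), for 0.2 s.
3. with the ring still open, both rods stand home through the stack, one in each socket (((distance between rod1_tip and socket_near below 0.006 m and angle between each of rod1_head, rod2_head's own z axis and vertical below 0.15 rad and distance between rod2_tip and socket_far below 0.006 m) or (distance between rod1_tip and socket_far below 0.006 m and angle between each of rod1_head, rod2_head's own z axis and vertical below 0.15 rad and distance between rod2_tip and socket_near below 0.006 m)) and value of joint lock_ring below 0.3 rad), for 0.2 s.
4. the lock ring is at its locked mark (value of joint lock_ring above 1.4 rad), for 0.2 s.
At the end, for the whole second after the job is handed in: Every carrier lies flat in the dock (centre within 6 mm of the seat's, height within 5 mm of a layer, tilt under 0.06 rad), a rod's foot is within 6 mm of each socket floor's centre, rods lean less than 0.15 rad, and the lock ring is past 1.4 rad (all of step 2 and ((distance between rod1_tip and socket_near below 0.006 m and angle between each of rod1_head, rod2_head's own z axis and vertical below 0.15 rad and distance between rod2_tip and socket_far below 0.006 m) or (distance between rod1_tip and socket_far below 0.006 m and angle between each of rod1_head, rod2_head's own z axis and vertical below 0.15 rad and distance between rod2_tip and socket_near below 0.006 m)) and value of joint lock_ring above 1.4 rad); the robot touches nothing.
It fails at once if the bottle is knocked over or moved more than 4 cm (distance of bottle from where it was at the start of the episode above 0.04 m or angle between bottle's own z axis and vertical above 0.4 rad).
It fails at once if the tray is knocked over or moved more than 4 cm (distance of tray from where it was at the start of the episode above 0.04 m or angle between tray's own z axis and vertical above 0.4 rad).
It fails at once if the tube_rack is knocked over or moved more than 4 cm (distance of tube_rack from where it was at the start of the episode above 0.04 m or angle between tube_rack's own z axis and vertical above 0.4 rad).
Of carrier1, carrier2, carrier3, carrier4 only 2 to 4 are there at a start; the rules pass over those that are not, and their reading is None.
At some moment in a run one of carrier1, carrier2, carrier3, carrier4 may be knocked a few centimetres aside while the robot is not near it.
It also fails if it takes over 210 s, if anything falls off the work surface, if the arm or the gripper's body presses on something with over 40 N, if the wrist force passes 120 N, or if a joint passes its speed limit or range.

### The arm

A 7-joint arm with a two-finger parallel gripper is mounted at the origin on the work surface. World frame = base frame: x ahead of the robot, y to its left, z up, the work surface at z = 0. Lengths are in m, angles in rad, forces in N, time in s.
With the tool pointing down it reaches from about 0.35 to 0.9 m from the base axis. Payload 8.1 kg.
Tool frame: the origin (TCP) lies on the centre line of the jaws, within the pads' length; the fingertips stand 25 mm ahead of it and the grasp point (between the pads) lies 6 mm ahead of it (arm.tcp_to_tips is the x of the fingertips in the tool frame, in m); x points along the fingers, z is the direction in which the jaws open and shut, and the axes are right-handed (so a half turn about x gives the same grasp; the last joint's range is limited). The gripper opens to 85 mm and grips with 20 to 120 N. Pads are 22 mm wide; open, the fingers measure 114 mm over their backs; the gripper's body (76 mm by 85 mm) begins 54 mm behind the grasp point. The pads swing forward as they close: fully open they stand 13 mm farther back than shut.
Start: joints at [1.039, 0.434, 0.025, 1.573, -0.012, 1.134, -0.075], TCP at [0.26, -0.568, 0.256] pointing down, gripper open.
Joint ranges: [-2.62, 2.62], [-0.44, 2.09], [-1.27, 1.32], [0.08, 2.57], [-1.32, 4.46], [0.12, 2], [-2.74, 2.74]. Speed limits (rad/s): [2.22, 2.22, 3.01, 3.01, 3.14, 3.14, 3.14].

### API

Orientations are given as a unit quaternion [x, y, z, w].
In Python, from rig import status, viewer, arm gives the robot as it stands.
- The arm moves only by the tool play_rows, never from a script. Its argument "rows" is a list that holds one entry, the list of rows, each a list of 5 numbers: the finger opening in mm, from 0 to 85.4, then the shift along the tool's x, y, z in mm, then the turn about the tool's x in rad. In form: [[[claw, tx, ty, tz, spin], ...]]. A call has 1 to 12 rows; each row shifts and turns the commanded pose from where the row before left it, along the tool's axes as they then stand; what a row does not reach is not made up. A row lasts 1/10 s, in which the tool goes at most 50 mm and 8.59 degrees, less where a joint would pass 70% of its speed; a pose out of reach is approached as far as the arm can. A call is refused whole if a number of a shift passes 50 or a number of a turn 0.15, either way. A call with a gripper value outside its range is refused whole. The fingers move at their own pace and stop on an object; "force" is the grip in N (left out, the last holds). Time passes only in rows, so rows that do not move let the fingers close. It gives the time, the measured TCP pose, the force and the opening at its end, in the units of the state.
- status.get_state(): the state, without advancing time (a new reading comes with each control period).
- viewer.read_camera(name): name is "side" or "top"; returns the picture (420x560x3 uint8, red, green, blue); there is no depth.
- viewer.camera_info(name): a dict with "fx", "fy", "cx", "cy" (pixels), "k1" (the pictures are not rectified: a ray, as slopes to the right and down, at radius r is drawn at 1 + k1 r^2 times it, then the intrinsics apply), "xyz" and "orientation" of the camera in the world. Camera axes: x right, y down, z forward; pixel columns grow to the right and rows downward; lengths in m; the calibration is good to about 2 mm. A picture is of the moment at which its call begins. camera_info takes no time and is no camera call.
- arm.finish_job(): hands the job in, once; it reports no verdict.
The state is a dict: "time_s": time; "joints": joint angles; "dq": joint speeds; "tau": joint torques, N m; "tool_pos": TCP position; "ee_rot": TCP orientation; "ft_force": force on the tool from outside, world axes, zero at the start; "moment": the same for the moment, N m; "gripper_width": finger opening in m.
Only numpy, scipy, OpenCV 4.12 (cv2) and the standard library are available. Lean on these libraries where they do the work, as an engineer would, in place of code of your own. Each camera call takes 0.05 s, during which the arm holds its last target.

## Working session

There is one attempt and no reset: what is moved stays moved. The work goes in short steps, Python scripts to look and compute and a tool call to move; the robot and the scene stay as the last step left them, time stands still between calls to the robot, and variables do not carry over. Pictures are saved under pics/ and viewed, and the job is handed in when it is done.

Besides the shell and the picture viewer there is one more tool, called after "Call:" as name(argument=value, ...) on one line, values as JSON. play_rows: Moves the arm, as the interface text tells. Its arguments: {"type":"object","properties":{"rows":{"type":"array"},"force":{"type":"number"}},"required":["rows"]}

```bash
ls; mkdir -p pics
python3 - <<'E'
from rig import status, viewer, arm
import cv2
s=status.get_state()
print({k:(v if not hasattr(v,'tolist') else v.tolist()) for k,v in s.items()}, arm.tcp_to_tips)
for n in ("side","top"):
    print(viewer.camera_info(n))
    im=viewer.read_camera(n); cv2.imwrite(f"pics/{n}0.png",cv2.cvtColor(im,cv2.COLOR_RGB2BGR))
E
```

```text
pics
{'time_s': 0.0, 'joints': [1.0393791745545362, 0.43522650112187306, 0.02495582938625002, 1.5740836274536276, -0.011605670126520175, 1.133991202879687, -0.0750911828305177], 'dq': [-0.000570830332837322, -0.0014354795116928345, -0.0012386853610654286, 0.0011368496098007593, 0.0016627316304641921, -0.00023859661860475904, -0.0008062217243975418], 'tau': [0.0006683204082946759, -67.04506874084473, 1.0258875042200089, -31.62090539932251, 0.015552102704532444, 0.012599070905707777, -4.656708256334241e-05], 'tool_pos': [0.25964450016660884, -0.5680121231254914, 0.2555287551547846], 'ee_rot': [0.3824396249618174, 0.5954150627359317, -0.38192133761446523, 0.5944383300234], 'ft_force': [0.13518379453627485, -0.21220494532163428, -0.3313436245729], 'moment': [-0.021841343636114875, -0.00432880100599596, -0.031737678275248364], 'gripper_width': 0.08542534693560043} 0.025
{'fx': 385.43716503786146, 'fy': 385.43716503786146, 'cx': 282.30116003157417, 'cy': 211.84153630374348, 'k1': -0.06954782454705637, 'xyz': array([0.39826926, 0.95728352, 0.74593591]), 'orientation': array([-0.05962284,  0.87123813, -0.48616989,  0.03206362])}
{'fx': 397.6584593483451, 'fy': 397.6584593483451, 'cx': 280.2974889789507, 'cy': 210.05061771671382, 'k1': 0.03618791461452151, 'xyz': array([ 0.39480997, -0.04760111,  1.28507886]), 'orientation': array([-0.69515108,  0.71609945, -0.04259547,  0.04639156])}
```

View pics/top0.png

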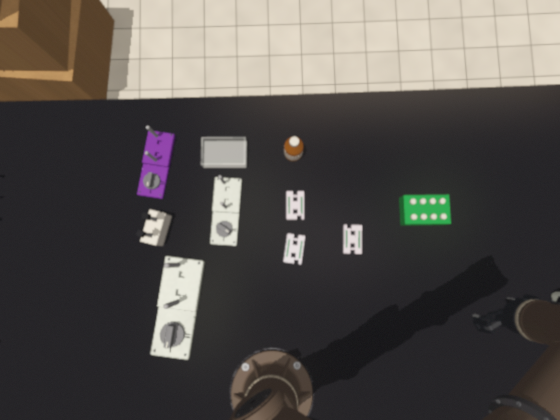

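View pics/side0.png

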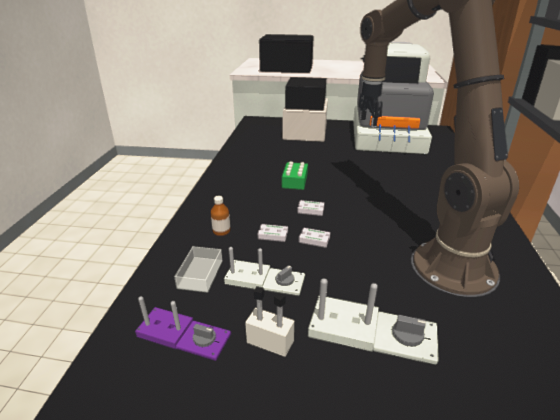

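```bash
cat > h.py <<'E'
import numpy as np, cv2
from scipy.spatial.transform import Rotation as R
from rig import status, viewer, arm
def cam(n):
    c=viewer.camera_info(n); return c,R.from_quat(c['orientation']).as_matrix()
def proj(n,P):
    c,M=cam(n); P=np.atleast_2d(P); q=(P-c['xyz'])@M
    s=q[:,:2]/q[:,2:]; r2=(s**2).sum(1,keepdims=True); s=s*(1+c['k1']*r2)
    return s*[c['fx'],c['fy']]+[c['cx'],c['cy']]
def unproj(n,uv,z):
    c,M=cam(n); uv=np.atleast_2d(uv).astype(float)
    d=(uv-[c['cx'],c['cy']])/[c['fx'],c['fy']]; s=d.copy()
    for _ in range(20): s=d/(1+c['k1']*(s**2).sum(1,keepdims=True))
    ray=np.c_[s,np.ones(len(s))]@M.T
    t=(z-c['xyz'][2])/ray[:,2:]
    return c['xyz']+ray*t
def snap(n,name):
    im=cv2.cvtColor(viewer.read_camera(n),cv2.COLOR_RGB2BGR); cv2.imwrite(f'pics/{name}.png',im); return im
def crop(im,x0,y0,x1,y1,k,name):
    cv2.imwrite(f'pics/{name}.png',cv2.resize(im[y0:y1,x0:x1],None,fx=k,fy=k,interpolation=cv2.INTER_CUBIC))
def tcp():
    s=status.get_state(); Rm=R.from_quat(s['ee_rot']).as_matrix()
    return np.array(s['tool_pos']),Rm,s
E
python3 - <<'E'
from h import *
t=cv2.imread('pics/top0.png'); s=cv2.imread('pics/side0.png')
crop(t,195,165,375,275,4.4,'t_c1'); crop(t,135,120,265,250,4.6,'t_c2'); crop(s,215,190,345,360,3.5,'s_c1')
E
```

```text
(no output)
```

View pics/t_c1.png

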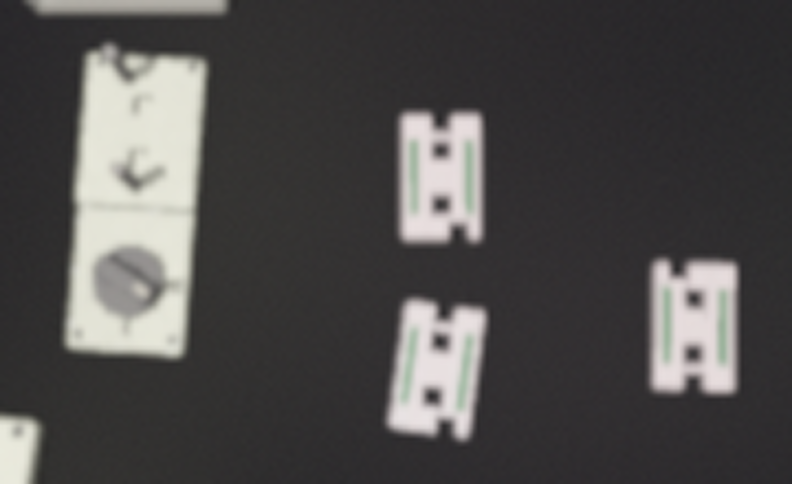

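View pics/t_c2.png

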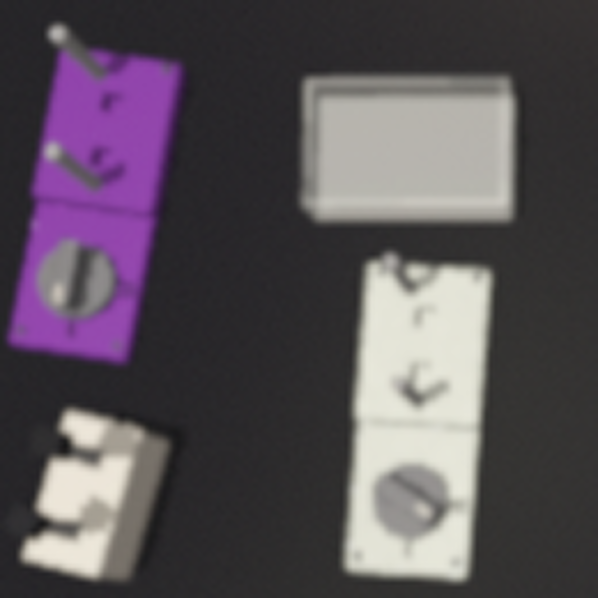

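View pics/s_c1.png

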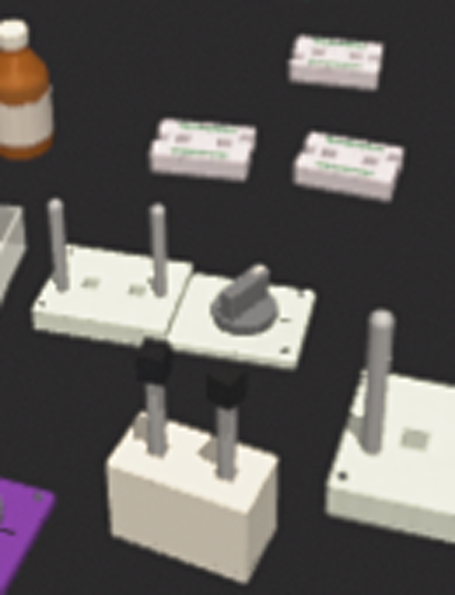

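```bash
cat > fit.py <<'E'
from h import *
from scipy.optimize import minimize
SS=8
def T2(p,poly): 
    c,s=np.cos(p[2]),np.sin(p[2]); return np.asarray(poly)@np.array([[c,s],[-s,c]])+p[:2]
CAR=np.array([[45,28],[45,19.5],[33,19.5],[33,4.5],[45,4.5],[45,-28],[-45,-28],[-45,-7.5],[-33,-7.5],[-33,7.5],[-45,7.5],[-45,28]])/1e3
def sq(x,y,h): return np.array([[x-h,y-h],[x+h,y-h],[x+h,y+h],[x-h,y+h]])
HOL=[sq(.02,0,.0075),sq(-.02,0,.0075)]
SEAT=np.array([[-55,-42],[55,-42],[55,42],[-55,42]])/1e3
APR=np.array([[-160,-42],[-55,-42],[-55,42],[-160,42]])/1e3
def pix(n,xy,z,o): 
    uv=proj(n,np.c_[xy,np.full(len(xy),z)])
    return np.round(((uv-o+0.5)*SS-0.5)*16).astype(np.int32)
def fill(m,pts): cv2.fillPoly(m,[pts],1.0,lineType=cv2.LINE_8,shift=4)
def layers(n,p,parts,o,wh):
    # parts: (poly,z0,z1,holes); returns top mask, side mask (float)
    W,H=wh; top=np.zeros((H*SS,W*SS),np.float32); sid=top.copy()
    for poly,z0,z1,holes in parts:
        P=T2(p,poly); a=pix(n,P,z0,o); b=pix(n,P,z1,o)
        for i in range(len(P)):
            j=(i+1)%len(P); cv2.fillConvexPoly(sid,cv2.convexHull(np.array([a[i],a[j],b[j],b[i]])),1.0,shift=4)
        fill(top,b)
        for h in holes: cv2.fillPoly(top,[pix(n,T2(p,h),z1,o)],0.0,shift=4)
        fill(sid,b) if not holes else None
        if holes: pass
    sid=np.clip(sid-top,0,1)
    if any(q[3] for q in parts):
        for poly,z0,z1,holes in parts:
            for h in holes: cv2.fillPoly(sid,[pix(n,T2(p,h),z1,o)],0.0,shift=4)
    f=lambda m:cv2.GaussianBlur(cv2.resize(m,(W,H),interpolation=cv2.INTER_AREA),(0,0),0.45)
    return f(top),f(sid)
def cost(p,ims,parts,ign=None):
    tot=0
    for n,im,(x0,y0,x1,y1),wt in ims:
        t,s=layers(n,p,parts,np.array([x0,y0]),(x1-x0,y1-y0))
        g=im[y0:y1,x0:x1].astype(float).mean(2)/255
        A=np.c_[t.ravel(),s.ravel(),np.ones(t.size)]; w=np.ones(t.size)
        if wt is not None: w=wt[y0:y1,x0:x1].ravel()
        c=np.linalg.lstsq(A*w[:,None],g.ravel()*w,rcond=None)[0]
        tot+=(w*(A@c-g.ravel())**2).sum()
    return tot
def fit(p0,ims,parts):
    p0=np.array(p0,float); sc=np.array([.004,.004,.06])
    best=None
    for k in range(2):
        S=np.vstack([np.zeros(3),np.diag([1,1,1])])*(1 if k==0 else .3)
        r=minimize(lambda q:cost(p0+q*sc,ims,parts),np.zeros(3),method='Nelder-Mead',options=dict(initial_simplex=S,xatol=.01,fatol=1e-5))
        p0=p0+r.x*sc
    return p0,r.fun
def box(n,p,rad,zs=(0,.03)):
    pts=np.array([[p[0]+a,p[1]+b,z] for a in(-rad,rad) for b in(-rad,rad) for z in zs]); u=proj(n,pts)
    lo=np.floor(u.min(0)).astype(int); hi=np.ceil(u.max(0)).astype(int)
    return max(lo[0],0),max(lo[1],0),min(hi[0],560),min(hi[1],420)
E
cat > f1.py <<'E'
from fit import *
t=cv2.imread('pics/top0.png'); s=cv2.imread('pics/side0.png')
print('corner',unproj('top',[[226,212],[180,308]],.02))
for uv in [(295,205),(294,249),(353,239)]:
    c=unproj('top',uv,.02)[0]
    for yaw0 in (0,):
      res=[]
      for d in (0,np.pi):
        for cams in ('t','s','ts'):
            y=yaw0+d
            ims=[]
            if 't' in cams: ims.append(('top',t,box('top',c,.065),None))
            if 's' in cams: ims.append(('side',s,box('side',c,.065),None))
            p,f=fit([c[0],c[1],y],ims,[(CAR,0,.02,HOL)])
            res.append((cams,np.round(p,4).tolist(),round(f,3)))
      for r in res: print(r)
E
python3 f1.py
```

```text
corner [[0.55400418 0.13102954 0.02      ]
 [0.25830482 0.27679052 0.02      ]]Traceback (most recent call last):
  File "f1.py", line 14, in <module>
    p,f=fit([c[0],c[1],y],ims,[(CAR,0,.02,HOL)])
        ~~~^^^^^^^^^^^^^^^^^^^^^^^^^^^^^^^^^^^^^
  File "fit.py", line 47, in fit
    r=minimize(lambda q:cost(p0+q*sc,ims,parts),np.zeros(3),method='Nelder-Mead',options=dict(initial_simplex=S,xatol=.01,fatol=1e-5))
    res = _minimize_neldermead(fun, x0, args, callback, bounds=bounds,
                               **options)
    fxr = func(xr)
    fx = function(np.copy(x), *(wrapper_args + args))
  File "fit.py", line 47, in <lambda>
    r=minimize(lambda q:cost(p0+q*sc,ims,parts),np.zeros(3),method='Nelder-Mead',options=dict(initial_simplex=S,xatol=.01,fatol=1e-5))
                        ~~~~^^^^^^^^^^^^^^^^^^^
  File "fit.py", line 35, in cost
    t,s=layers(n,p,parts,np.array([x0,y0]),(x1-x0,y1-y0))
        ~~~~~~^^^^^^^^^^^^^^^^^^^^^^^^^^^^^^^^^^^^^^^^^^^
  File "fit.py", line 19, in layers
    P=T2(p,poly); a=pix(n,P,z0,o); b=pix(n,P,z1,o)
                                     ~~~^^^^^^^^^^
  File "fit.py", line 12, in pix
    uv=proj(n,np.c_[xy,np.full(len(xy),z)])
  File "h.py", line 7, in proj
    c,M=cam(n); P=np.atleast_2d(P); q=(P-c['xyz'])@M
        ~~~^^^
  File "h.py", line 5, in cam
    c=viewer.camera_info(n); return c,R.from_quat(c['orientation']).as_matrix()
ValueError: time passes only in moves, steps and waits
```

```bash
sed -i 's/^def cam(n):/from functools import lru_cache\n@lru_cache\ndef cam(n):/' h.py; time python3 f1.py
```

```text
corner [[0.55400418 0.13102954 0.02      ]
 [0.25830482 0.27679052 0.02      ]]
('t', [0.5722, -0.0906, -0.0188], np.float64(22.207))
('s', [0.5729, -0.0917, -0.0468], np.float64(9.12))
('ts', [0.5725, -0.0909, -0.0305], np.float64(31.207))
('t', [0.5717, -0.0903, 3.117], np.float64(9.419))
('s', [0.5726, -0.0916, 3.1065], np.float64(7.963))
('ts', [0.5722, -0.0908, 3.1106], np.float64(17.26))
('t', [0.4315, -0.0828, -0.1764], np.float64(23.157))
('s', [0.4325, -0.0842, -0.1847], np.float64(9.038))
('ts', [0.432, -0.083, -0.1729], np.float64(33.027))
('t', [0.4309, -0.0823, 2.9794], np.float64(10.29))
('s', [0.4323, -0.0842, 2.9697], np.float64(8.065))
('ts', [0.432, -0.083, 2.9688], np.float64(18.683))
('t', [0.4566, -0.2697, -0.0635], np.float64(9.099))
('s', [0.4583, -0.2709, -0.0619], np.float64(6.111))
('ts', [0.4573, -0.2699, -0.0529], np.float64(15.652))
('t', [0.4572, -0.2691, 3.0782], np.float64(20.023))
('s', [0.4582, -0.2721, 3.0989], np.float64(6.608))
('ts', [0.4577, -0.2697, 3.0961], np.float64(27.107))
real	0m9.545s
user	0m6.158s
sys	0m1.635s
```

```bash
cat > f2.py <<'E'
from fit import *
t=cv2.imread('pics/top0.png'); s=cv2.imread('pics/side0.png')
p0=[.556,.131,-.06]
# seat is near upper half
def wmask(n,p):
    w=np.ones((420,560))
    for x,y in ((.04,.012),(-.04,0)):
        a=T2(p,[[x,y]])[0]; q=proj(n,[[*a,.02],[*a,.11]]); cv2.line(w,*[tuple(int(round(v)) for v in r) for r in q],0.0,7 if n=='top' else 9)
    a=T2(p,[[-.11,0]])[0]
    for z in (.012,.03,.05):
        q=proj(n,[[*a,z]])[0]; cv2.circle(w,tuple(int(round(v)) for v in q),11,0.0,-1)
    for x in(.02,-.02):
        a=T2(p,[[x,0]])[0]; q=proj(n,[[*a,.02]])[0]; cv2.circle(w,tuple(int(round(v)) for v in q),5,0.0,-1)
    if n=='side':
        # rods heads in front of dock
        cv2.rectangle(w,(250,280),(290,320),0.0,-1)
    return w
def bx(n,p):
    P=T2(p,np.array([[-.175,-.055],[.07,-.055],[.07,.055],[-.175,.055]])); u=np.r_[proj(n,np.c_[P,np.zeros(4)]),proj(n,np.c_[P,np.full(4,.03)])]
    lo=np.floor(u.min(0)).astype(int);hi=np.ceil(u.max(0)).astype(int); return lo[0],lo[1],hi[0],hi[1]
for x0 in (.577,):
  for cams in ('t','s','ts'):
    p=np.array([x0+.01,.128,-.06])
    for it in range(3):
        ims=[]
        if 't' in cams:
            w=wmask('top',p); w[:169]=0; ims.append(('top',t,bx('top',p),w))
        if 's' in cams:
            w=wmask('side',p); 
            ims.append(('side',s,bx('side',p),w))
        p,f=fit(p,ims,[(SEAT,0,.02,[]),(APR,0,.012,[])])
    print(cams,np.round(p,4),f)
n=p
for c,im in(('top',t),('side',s)):
    v=cv2.resize(im,None,fx=4,fy=4,interpolation=cv2.INTER_CUBIC)
    def ln(xy,z,col):
        q=((proj(c,np.c_[T2(p,xy),np.full(len(xy),z)])+.5)*4-.5).round().astype(np.int32); cv2.polylines(v,[q],True,col,1,cv2.LINE_AA)
    ln(SEAT,.02,(0,0,255)); ln(APR,.012,(0,255,0))
    for x,y in((.04,.012),(-.04,0)):
        a=T2(p,[[x,y]])[0]; q=((proj(c,[[*a,.02],[*a,.11]])+.5)*4).astype(int); cv2.line(v,tuple(map(int,q[0])),tuple(map(int,q[1])),(255,0,255),1)
    x0,y0,x1,y1=bx(c,p); cv2.imwrite(f'pics/dk_{c}.png',v[(y0-15)*4:(y1+5)*4,x0*4-20:x1*4+20])
E
python3 f2.py
```

```text
t [ 0.6109  0.1299 -0.0891] 5.942737320386719
s [ 0.6122  0.1285 -0.0977] 22.317395105884664
ts [ 0.6115  0.1294 -0.0935] 29.893916399950186
```

```bash
python3 -c "
import cv2;a=cv2.imread('pics/dk_top.png');b=cv2.imread('pics/dk_side.png');print(a.shape,b.shape)"
```

```text
(396, 212, 3) (272, 420, 3)
```

View pics/dk_top.png

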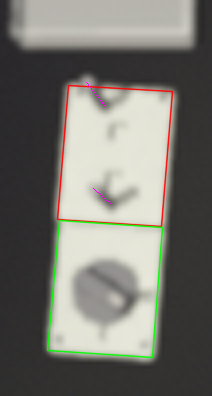

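View pics/dk_side.png

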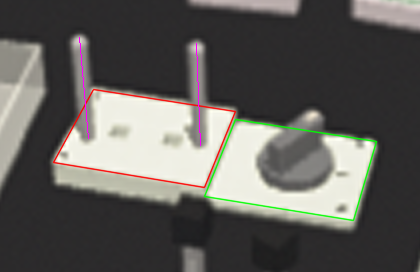

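```bash
cat >> h.py <<'E'
DOCK=np.array([.6113,.1293,-.0935])
def dk(x,y):
    c,s=np.cos(DOCK[2]),np.sin(DOCK[2]); return np.array([DOCK[0]+c*x-s*y,DOCK[1]+s*x+c*y])
def wrap(a,m=2*np.pi): return (a+m/2)%m-m/2
def plan(x,y,z=None,jaw=None):
    """jaw: world yaw of jaw direction (mod pi). prints needs in tool axes, mm"""
    P,M,s=tcp(); zc=P[2] if z is None else z
    d=(np.array([x,y,zc])-P)@M*1000
    print('t',round(s['time_s'],2),'pos',np.round(P,4),'d_tool mm',np.round(d,1),'w',round(s['gripper_width']*1000,1),'F',np.round(s['ft_force'],1))
    jy=np.arctan2(M[1,2],M[0,2]); 
    if jaw is not None:
        a=wrap(jaw-jy,np.pi); o=a-np.sign(a)*np.pi
        print('spin options',round(-a,3),round(-o,3),'j7',round(s['joints'][6],3))
    print('x axis',np.round(M[:,0],4),'jawyaw',round(jy,3))
E
python3 - <<'E'
from h import *
a=dk(-.11,0); print(a)
plan(*a,None,DOCK[2]+.92+np.pi/2)
t=cv2.imread('pics/top0.png')
crop(t,205,210,245,250,14,'ring')
# pixel coords for bar at joint q
for q in (.8,.9,1.0,1.1):
    A=DOCK[2]+q; pts=[]
    for X,Y in((-.023,.007),(-.023,-.007),(.023,-.007),(.023,.007)):
        pts.append([a[0]+np.cos(A)*X-np.sin(A)*Y,a[1]+np.sin(A)*X+np.cos(A)*Y,.049])
    v=cv2.resize(t[210:250,205:245],None,fx=14,fy=14,interpolation=cv2.INTER_CUBIC)
    u=((proj('top',pts)-[205,210]+.5)*14).astype(np.int32); cv2.polylines(v,[u],True,(0,0,255),1); cv2.imwrite(f'pics/ring{q}.png',v)
v=np.hstack([cv2.resize(cv2.imread(f'pics/ring{q}.png'),(400,400)) for q in (.9,1.1)]); cv2.imwrite('pics/rings.png',v)
E
```

```text
[0.50178047 0.13957002]
t 0.1 pos [ 0.2597 -0.568   0.2556] d_tool mm [   0.7  514.4 -542.9] w 85.4 F [0.1 0.1 0.4]
spin options -0.398 2.744 j7 -0.075
x axis [-7.0e-04  1.3e-03 -1.0e+00] jawyaw -1.142
```

View pics/rings.png

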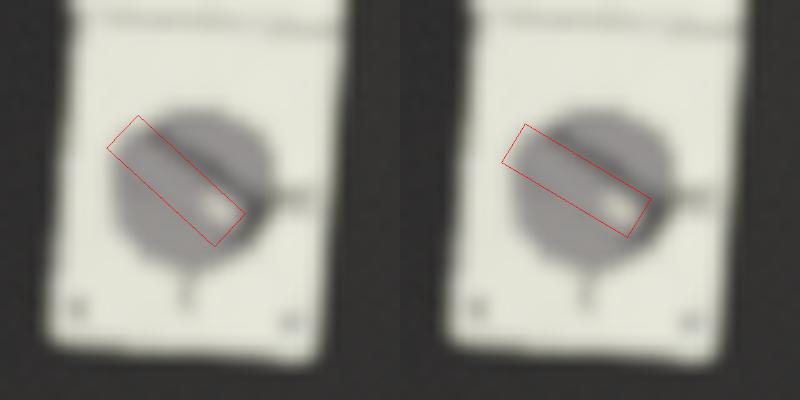

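Call:
play_rows(rows=[[[85,0,32,-34,0],[85,0,32,-34,0],[85,0,32,-34,0],[85,0,32,-34,0],[85,0,32,-34,0],[85,0,32,-34,0],[85,0,32,-34,0],[85,0,32,-34,0],[85,0,32,-34,0],[85,0,32,-34,0],[85,0,32,-34,0],[85,0,32,-34,0]]])

```text
time_s: 1.3
tool_pos: [0.4395, -0.036, 0.2563]
ee_rot: [0.382, 0.595, -0.382, 0.595]
ft_force: [0.5, 0.8, 0.0]
gripper_width: 0.0849
```

Call:
play_rows(rows=[[[85,0,32,-34,0],[85,0,32,-34,0],[85,0,32,-34,0],[85,0,34,-33,0],[85,0,0,0,-0.12],[85,0,0,0,-0.12],[85,0,0,0,-0.12],[85,0,0,0,-0.12],[85,0,0,0,0],[85,0,0,0,0],[85,0,0,0,0]]])

```text
time_s: 2.4
tool_pos: [0.5015, 0.139, 0.2562]
ee_rot: [0.231, 0.668, -0.231, 0.668]
ft_force: [-0.6, -0.2, -0.5]
gripper_width: 0.0851
```

Run:
```python
from h import *
plan(*dk(-.11,0),.060,DOCK[2]+1.0+np.pi/2)
im=snap('top','a1t'); crop(im,150,100,310,300,3,'a1tc')
im=snap('side','a1s'); crop(im,150,100,400,300,3,'a1sc')
print(np.round(tcp()[2]['joints'],3))
```

```text
t 2.4 pos [0.5015 0.139  0.2562] d_tool mm [196.2   0.7  -0.2] w 85.1 F [-0.6 -0.2 -0.5]
spin options -0.001 3.141 j7 -1.215
x axis [-2.e-04 -1.e-04 -1.e+00] jawyaw -0.665
[ 0.037  0.318 -0.524  1.792  0.178  1.079 -1.214]
```

View pics/a1sc.png

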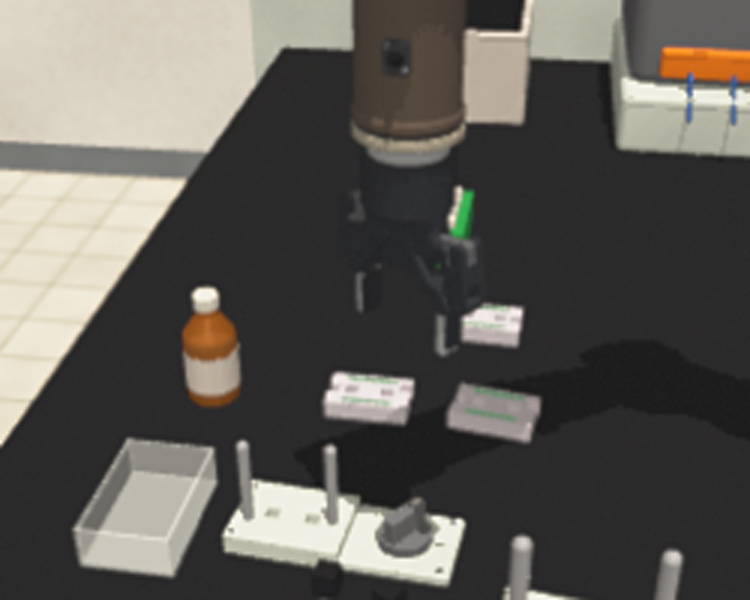

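Call:
play_rows(rows=[[[60,40,0,0,0],[60,40,0,0,0],[60,40,0,0,0],[60,30,0,0,0],[60,20,0,0,0],[60,15,0,0,0],[60,10,0,0,0],[60,6,0,0,0],[60,2,0,0,0],[60,0,0,0,0],[60,0,0,0,0]]], force=25)

```text
time_s: 3.6
tool_pos: [0.5021, 0.1392, 0.054]
ee_rot: [0.23, 0.668, -0.23, 0.669]
ft_force: [1.0, -0.6, -0.5]
gripper_width: 0.0597
```

Call:
play_rows(rows=[[[40,0,0,0,0],[30,0,0,0,0],[20,0,0,0,0],[12,0,0,0,0],[8,0,0,0,0],[8,0,0,0,0],[8,0,0,0,0],[8,0,0,0,0]]])

```text
time_s: 4.4
tool_pos: [0.502, 0.1386, 0.0536]
ee_rot: [0.23, 0.668, -0.23, 0.669]
ft_force: [1.1, -2.7, 5.9]
gripper_width: 0.0132
```

Run:
```python
from h import *
plan(*dk(-.11,0),.053,DOCK[2]+np.pi/2)
im=snap('side','a2s'); crop(im,150,100,400,300,3,'a2sc')
print(tcp()[2]['moment'])
```

```text
t 4.4 pos [0.502  0.1386 0.0536] d_tool mm [ 0.6  0.7 -0.8] w 13.2 F [ 1.1 -2.7  5.9]
spin options 1.002 -2.14 j7 -1.392
x axis [ 6.e-04 -6.e-04 -1.e+00] jawyaw -0.663
[-0.6112778  -0.03106865  0.06078433]
```

View pics/a2sc.png

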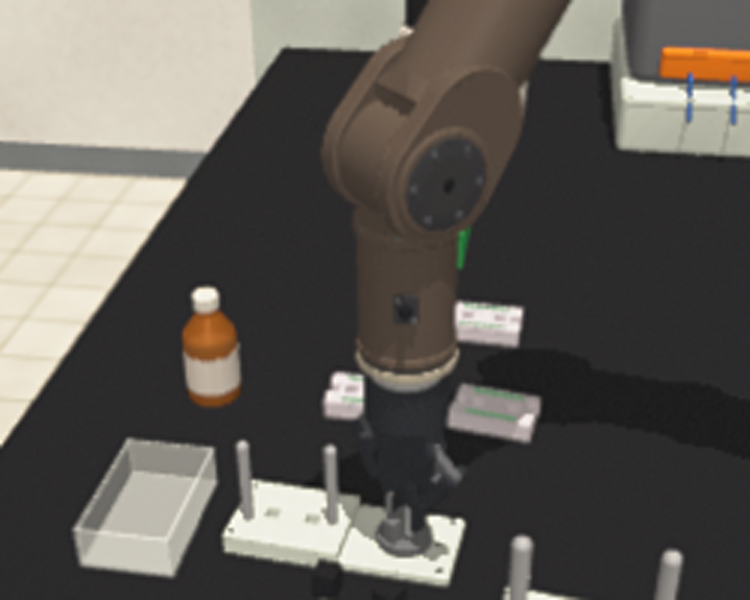

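Call:
play_rows(rows=[[[8,0,0,0,0.1],[8,0,0,0,0.1],[8,0,0,0,0.1],[8,0,0,0,0.1],[8,0,0,0,0.1],[8,0,0,0,0.1],[8,0,0,0,0.1],[8,0,0,0,0.1],[8,0,0,0,0.1],[8,0,0,0,0.06],[8,0,0,0,0],[8,0,0,0,0]]])

```text
time_s: 5.65
tool_pos: [0.5016, 0.1396, 0.0536]
ee_rot: [0.513, 0.487, -0.512, 0.487]
ft_force: [-1.8, -0.6, 5.4]
gripper_width: 0.0134
```

Run:
```python
from h import *
plan(*dk(-.11,0),.053,DOCK[2]+np.pi/2)
im=snap('side','a3s'); crop(im,230,230,330,310,7,'a3sc')
print(tcp()[2]['moment'])
```

```text
t 5.65 pos [0.5016 0.1396 0.0536] d_tool mm [ 0.6  0.2 -0. ] w 13.4 F [-1.8 -0.6  5.4]
spin options 0.042 -3.099 j7 -2.135
x axis [ 3.e-04  3.e-04 -1.e+00] jawyaw -1.622
[-0.04736364  0.24231546 -0.06308746]
```

View pics/a3sc.png

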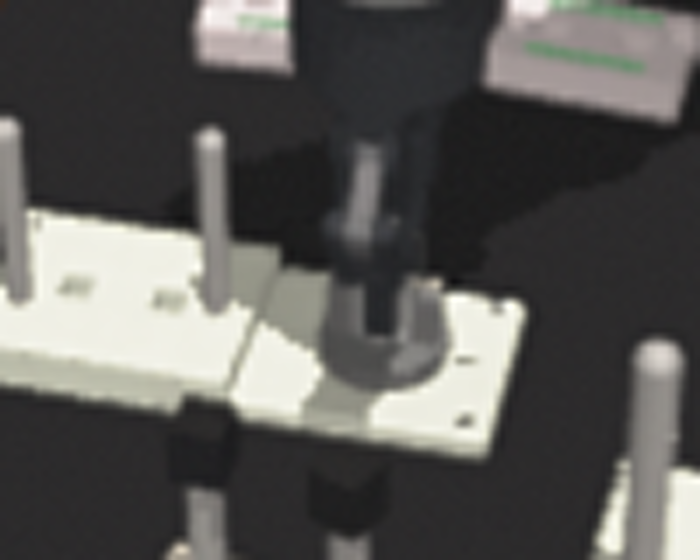

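Call:
play_rows(rows=[[[8,0,0,0,0.03],[8,0,0,0,0.02],[8,0,0,0,0],[8,0,0,0,0]]])

```text
time_s: 6.1
tool_pos: [0.5016, 0.1395, 0.0536]
ee_rot: [0.525, 0.474, -0.524, 0.474]
ft_force: [-1.8, -0.6, 4.8]
gripper_width: 0.0133
```

Run:
```python
from h import *
plan(*dk(-.11,0),.053,DOCK[2]+np.pi/2)
print(tcp()[2]['moment'])
```

```text
t 6.1 pos [0.5016 0.1395 0.0536] d_tool mm [ 0.6  0.2 -0. ] w 13.3 F [-1.8 -0.6  4.8]
spin options -0.008 3.134 j7 -2.173
x axis [ 3.e-04  5.e-04 -1.e+00] jawyaw -1.672
[-0.06156936  0.24548708 -0.07878838]
```

Call:
play_rows(rows=[[[8,0,0,0,0.02],[8,0,0,0,0.02],[8,0,0,0,0],[8,0,0,0,0]]])

```text
time_s: 6.5
tool_pos: [0.5016, 0.1396, 0.0536]
ee_rot: [0.534, 0.464, -0.533, 0.464]
ft_force: [-0.9, -0.9, 6.1]
gripper_width: 0.0136
```

Run:
```python
from h import *
plan(*dk(-.11,0),.053,DOCK[2]+np.pi/2)
print(tcp()[2]['moment'])
```

```text
t 6.5 pos [0.5016 0.1396 0.0536] d_tool mm [ 0.6  0.2 -0. ] w 13.6 F [-0.9 -0.9  6.1]
spin options -0.046 3.096 j7 -2.203
x axis [ 4.e-04  2.e-04 -1.e+00] jawyaw -1.71
[-0.11708857  0.17727438  0.71645873]
```

Call:
play_rows(rows=[[[20,0,0,0,0],[40,0,0,0,0],[50,0,0,0,0],[50,0,0,0,0],[50,-20,0,0,0],[50,-40,0,0,0],[85,-40,0,0,0],[85,-40,0,0,0],[85,-30,0,0,0],[85,-30,0,0,0],[85,0,0,0,0]]])

```text
time_s: 7.6
tool_pos: [0.5035, 0.1398, 0.2574]
ee_rot: [0.536, 0.462, -0.532, 0.464]
ft_force: [0.6, -0.3, -1.3]
gripper_width: 0.0852
```

Run:
```python
from h import *
plan(.5722,-.0908,None,3.1106+np.pi/2)
im=snap('side','a4s'); crop(im,230,230,330,310,7,'a4sc')
im=snap('top','a4t')
```

```text
t 7.6 pos [0.5035 0.1398 0.2574] d_tool mm [-1.000e-01  1.006e+02  2.186e+02] w 85.2 F [ 0.6 -0.3 -1.3]
spin options -0.111 3.031 j7 -2.138
x axis [ 0.0066  0.0023 -1.    ] jawyaw -1.712
```

View pics/a4sc.png

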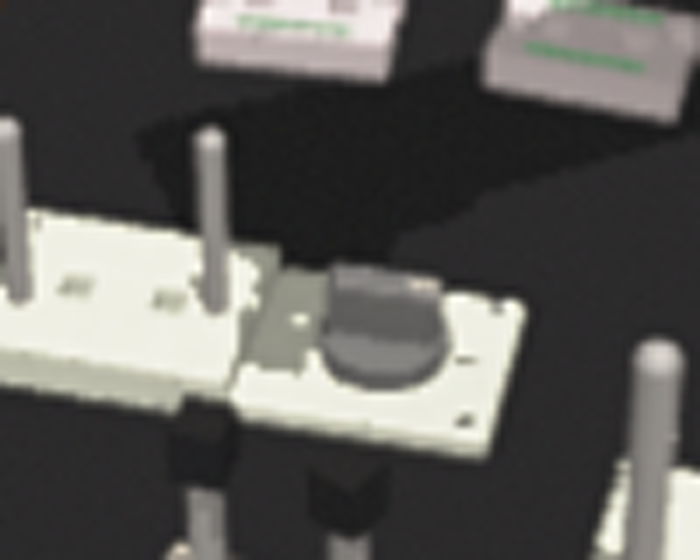

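Call:
play_rows(rows=[[[85,0,20,44,0],[85,0,20,44,0],[85,0,20,44,0],[85,0,20,44,0],[85,0,20.6,42.6,0],[85,0,0,0,-0.111],[85,40,0,0,0],[85,40,0,0,0],[85,40,0,0,0],[85,30,0,0,0],[85,0,0,0,0],[85,0,0,0,0]]])

```text
time_s: 8.9
tool_pos: [0.5698, -0.0914, 0.1027]
ee_rot: [-0.507, -0.493, 0.508, -0.492]
ft_force: [0.0, 0.7, 0.4]
gripper_width: 0.0848
```

Run:
```python
from h import *
plan(.5722,-.0908,.05,3.1106+np.pi/2)
print(np.round(tcp()[2]['joints'],3))
im=snap('side','a5s'); crop(im,210,130,370,260,5,'a5sc')
im=snap('top','a5t'); crop(im,230,150,390,280,5,'a5tc')
```

```text
t 8.9 pos [ 0.5698 -0.0914  0.1027] d_tool mm [52.7  2.5 -0.7] w 84.8 F [0.  0.7 0.4]
spin options 0.001 -3.141 j7 -1.584
x axis [-2.4e-03  2.0e-04 -1.0e+00] jawyaw -1.601
[ 0.118  0.53  -0.073  1.849  0.053  0.766 -1.584]
```

View pics/a5sc.png

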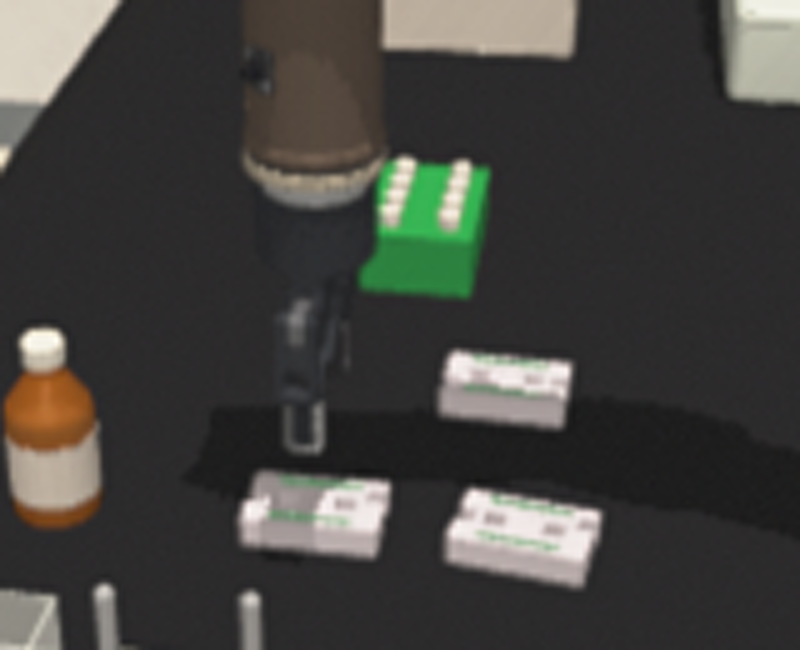

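View pics/a5tc.png

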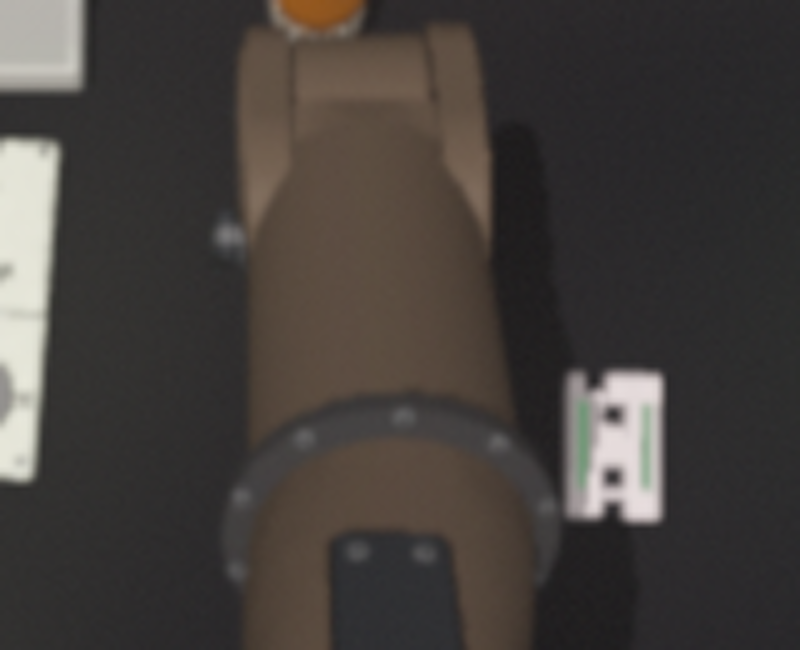

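Call:
play_rows(rows=[[[85,20,2.5,-0.7,0],[85,20,0,0,0],[85,15,0,0,0],[85,10,0,0,0],[85,4,0,0,0],[85,0,0,0,0],[85,0,0,0,0]]])

```text
time_s: 9.7
tool_pos: [0.5736, -0.091, 0.0352]
ee_rot: [0.508, 0.492, -0.507, 0.493]
ft_force: [0.5, -0.8, 0.1]
gripper_width: 0.0853
```

Run:
```python
from h import *
plan(.5722,-.0908,.035,3.1106+np.pi/2)
im=snap('side','a6s'); crop(im,230,170,330,250,7,'a6sc')
```

```text
t 9.7 pos [ 0.5736 -0.091   0.0352] d_tool mm [ 0.2 -1.4 -0.1] w 85.3 F [ 0.5 -0.8  0.1]
spin options 0.001 -3.141 j7 -1.596
x axis [ 1.4e-03 -2.0e-04 -1.0e+00] jawyaw -1.601
```

View pics/a6sc.png

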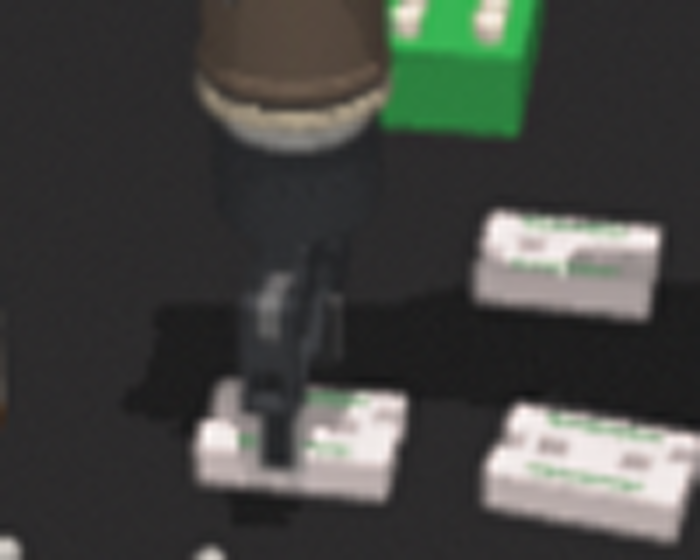

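Run:
```python
from h import *
for z in (0,.01,.015,.02,.025):
    print(z,((proj('side',[[.5736,-.045,z],[.5736,-.035,z]])-[230,170]+.5)*7).round(0).tolist())
```

```text
0 [[284.0, 512.0], [280.0, 525.0]]
0.01 [[284.0, 495.0], [280.0, 508.0]]
0.015 [[283.0, 486.0], [280.0, 499.0]]
0.02 [[283.0, 477.0], [280.0, 490.0]]
0.025 [[283.0, 469.0], [280.0, 481.0]]
```

Call:
play_rows(rows=[[[85,2,-1.4,0,0],[85,0,0,0,0],[70,0,0,0,0],[60,0,0,0,0],[50,0,0,0,0],[50,0,0,0,0],[50,0,0,0,0],[50,0,0,0,0]]], force=60)

```text
time_s: 10.55
tool_pos: [0.5716, -0.0909, 0.0329]
ee_rot: [0.508, 0.492, -0.507, 0.492]
ft_force: [-2.2, 0.7, 7.1]
gripper_width: 0.054
```

Run:
```python
from h import *
plan(.5722,-.0908,.033,3.1106+np.pi/2)
```

```text
t 10.55 pos [ 0.5716 -0.0909  0.0329] d_tool mm [-0.1  0.6 -0.1] w 54.0 F [-2.2  0.7  7.1]
spin options 0.001 -3.141 j7 -1.597
x axis [ 3.e-04 -1.e-04 -1.e+00] jawyaw -1.601
```

Call:
play_rows(rows=[[[50,-20,0,0,0],[50,-40,0,0,0],[50,-40,0,0,0],[50,-40,0,0,0],[50,-30,0,0,-0.14],[50,0,0,0,-0.14],[50,0,0,0,-0.14],[50,0,0,0,-0.14],[50,0,0,0,-0.14],[50,0,0,0,-0.14],[50,0,0,0,-0.14],[50,0,0,0,-0.14]]])

```text
time_s: 11.75
tool_pos: [0.5712, -0.0909, 0.2021]
ee_rot: [0.166, 0.687, -0.167, 0.687]
ft_force: [0.2, -0.1, -0.9]
gripper_width: 0.0542
```

Call:
play_rows(rows=[[[50,0,0,0,-0.14],[50,0,0,0,-0.14],[50,0,0,0,-0.14],[50,0,0,0,-0.14],[50,0,0,0,-0.14],[50,0,0,0,-0.14],[50,0,0,0,-0.14],[50,0,0,0,-0.14],[50,0,0,0,-0.14],[50,0,0,0,-0.14],[50,0,0,0,-0.14],[50,0,0,0,-0.14]]])

```text
time_s: 12.95
tool_pos: [0.5712, -0.0911, 0.202]
ee_rot: [-0.4, 0.583, 0.401, 0.582]
ft_force: [-0.6, -0.1, -1.3]
gripper_width: 0.0541
```

Run:
```python
from h import *
plan(*dk(0,0),None,DOCK[2]+np.pi/2)
im=snap('side','a7s'); crop(im,150,100,350,260,4,'a7sc')
```

```text
t 12.95 pos [ 0.5712 -0.0911  0.202 ] d_tool mm [-1.000e-01  4.150e+01  2.201e+02] w 54.1 F [-0.6 -0.1 -1.3]
spin options -0.273 2.869 j7 0.917
x axis [-6.e-04 -2.e-04 -1.e+00] jawyaw 1.204
```

View pics/a7sc.png

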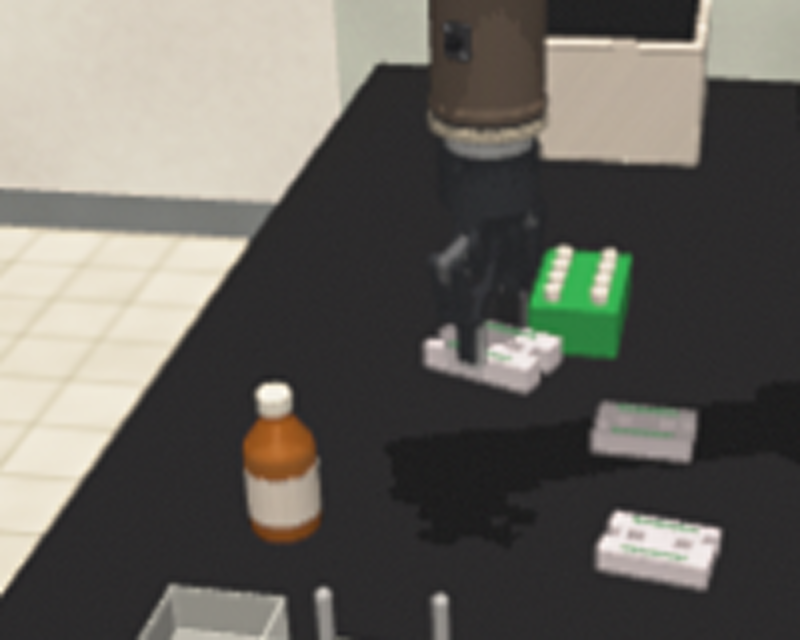

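Call:
play_rows(rows=[[[50,0,0,0,-0.14],[50,0,0,0,-0.133],[50,0,0,0,0]]])

```text
time_s: 13.3
tool_pos: [0.5713, -0.0911, 0.202]
ee_rot: [-0.474, 0.524, 0.475, 0.524]
ft_force: [0.2, -0.3, -1.5]
gripper_width: 0.0543
```

Run:
```python
from h import *
plan(*dk(0.0006,0),None,DOCK[2]+np.pi/2)
```

```text
t 13.3 pos [ 0.5713 -0.0911  0.202 ] d_tool mm [  0.  -18.5 223.3] w 54.3 F [ 0.2 -0.3 -1.5]
spin options -0.006 3.136 j7 1.149
x axis [-7.e-04  2.e-04 -1.e+00] jawyaw 1.471
```

Call:
play_rows(rows=[[[50,0,-3.7,44.6,0],[50,0,-3.7,44.6,0],[50,0,-3.7,44.7,0],[50,0,-3.7,44.7,0],[50,0,-3.7,44.7,-0.006],[50,0,0,0,0],[50,25,0,0,0],[50,15,0,0,0],[50,5,0,0,0],[50,0,0,0,0],[50,0,0,0,0]]])

```text
time_s: 14.4
tool_pos: [0.6123, 0.1293, 0.1579]
ee_rot: [-0.476, 0.523, 0.476, 0.523]
ft_force: [-0.2, 0.7, -0.9]
gripper_width: 0.0539
```

Run:
```python
from h import *
plan(*dk(0.0006,0),.152,DOCK[2]+np.pi/2)
im=snap('side','a8s'); crop(im,190,180,310,310,5,'a8sc')
im=snap('top','a8t'); crop(im,170,130,290,260,5,'a8tc')
```

```text
t 14.4 pos [0.6123 0.1293 0.1579] d_tool mm [ 5.9  0.4 -0.1] w 53.9 F [-0.2  0.7 -0.9]
spin options -0.001 3.141 j7 0.761
x axis [ 5.e-04  2.e-04 -1.e+00] jawyaw 1.476
```

View pics/a8sc.png

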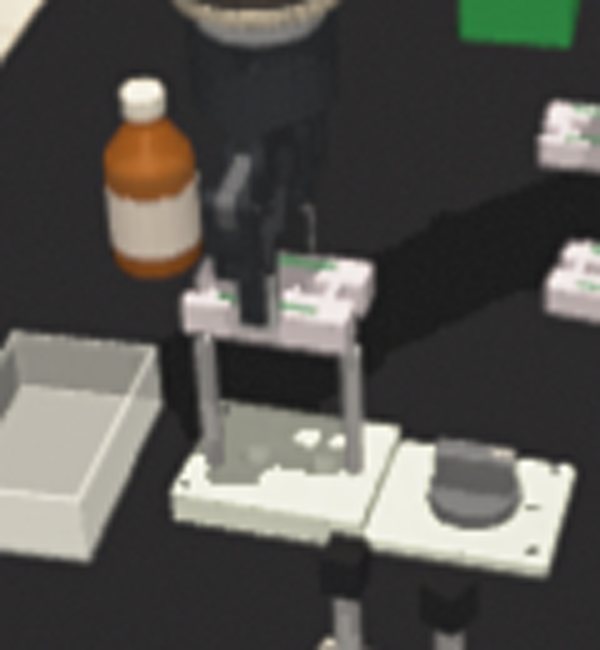

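View pics/a8tc.png

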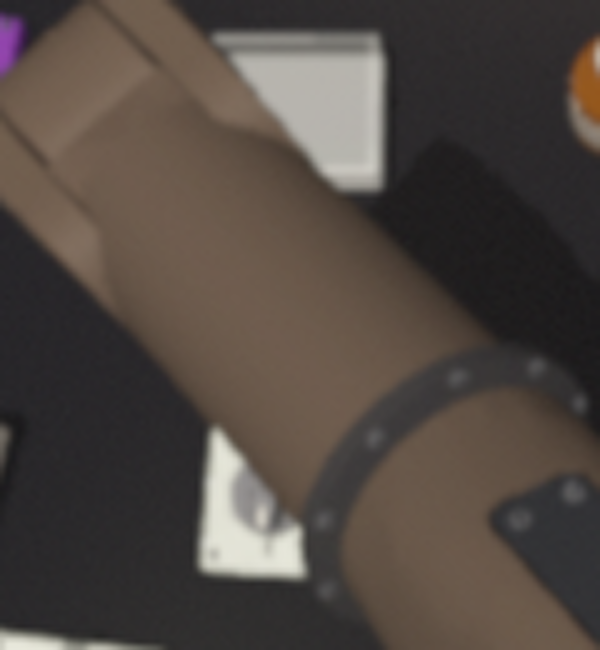

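Call:
play_rows(rows=[[[50,8,0.4,0,0],[50,5,0,0,0],[50,3,0,0,0],[50,3,0,0,0],[50,3,0,0,0],[50,0,0,0,0]]])

```text
time_s: 15.1
tool_pos: [0.6117, 0.1296, 0.1349]
ee_rot: [-0.476, 0.523, 0.476, 0.523]
ft_force: [0.2, 0.3, -2.1]
gripper_width: 0.0541
```

Run:
```python
from h import *
plan(*dk(0.0006,0),.133,DOCK[2]+np.pi/2)
```

```text
t 15.1 pos [0.6117 0.1296 0.1349] d_tool mm [ 1.9 -0.3 -0.3] w 54.1 F [ 0.2  0.3 -2.1]
spin options 0.001 -3.141 j7 0.744
x axis [-1.e-04 -0.e+00 -1.e+00] jawyaw 1.478
```

Call:
play_rows(rows=[[[50,8,0,0,0],[50,8,0,0,0],[50,8,0,0,0],[50,8,0,0,0],[50,8,0,0,0],[50,8,0,0,0],[50,8,0,0,0],[50,6,0,0,0],[50,4,0,0,0],[50,0,0,0,0]]])

```text
time_s: 16.1
tool_pos: [0.6117, 0.1295, 0.0688]
ee_rot: [-0.476, 0.523, 0.476, 0.523]
ft_force: [3.7, -0.6, -2.6]
gripper_width: 0.0543
```

Run:
```python
from h import *
plan(*dk(0.0006,0),.064,DOCK[2]+np.pi/2)
im=snap('side','a9s'); crop(im,190,180,310,310,5,'a9sc')
```

```text
t 16.1 pos [0.6117 0.1295 0.0688] d_tool mm [ 4.8 -0.2 -0.3] w 54.3 F [ 3.7 -0.6 -2.6]
spin options 0.001 -3.141 j7 0.69
x axis [-1.e-04 -0.e+00 -1.e+00] jawyaw 1.478
```

View pics/a9sc.png

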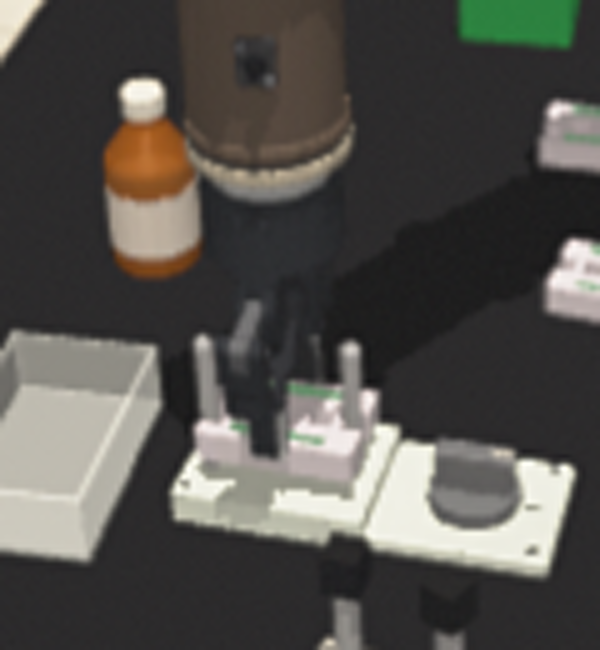

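Call:
play_rows(rows=[[[50,2,-1,0,0],[50,2.5,0,0,0],[50,0,0,0,0],[50,0,0,0,0]]])

```text
time_s: 16.55
tool_pos: [0.6122, 0.1295, 0.0647]
ee_rot: [-0.476, 0.523, 0.476, 0.522]
ft_force: [0.2, -0.1, -0.9]
gripper_width: 0.0547
```

Run:
```python
from h import *
plan(*dk(0.0006,0),.064,DOCK[2]+np.pi/2)
```

```text
t 16.55 pos [0.6122 0.1295 0.0647] d_tool mm [ 0.7  0.3 -0.3] w 54.7 F [ 0.2 -0.1 -0.9]
spin options 0.001 -3.141 j7 0.688
x axis [-6.e-04 -1.e-04 -1.e+00] jawyaw 1.478
```

Call:
play_rows(rows=[[[50,0,-0.7,0,0],[50,0,0,0,0],[60,0,0,0,0],[70,0,0,0,0],[70,0,0,0,0],[70,0,0,0,0],[70,-20,0,0,0],[70,-40,0,0,0],[85,-40,0,0,0],[85,-40,0,0,0],[85,0,0,0,0]]])

```text
time_s: 17.65
tool_pos: [0.6157, 0.1312, 0.2109]
ee_rot: [-0.478, 0.52, 0.475, 0.526]
ft_force: [0.2, 0.9, -0.4]
gripper_width: 0.0853
```

Run:
```python
from h import *
plan(.432,-.083,None,2.9688+np.pi/2)
im=snap('side','b1s'); crop(im,190,180,310,310,5,'b1sc')
```

```text
t 17.65 pos [0.6157 0.1312 0.2109] d_tool mm [  -2.2  163.  -230.3] w 85.3 F [ 0.2  0.9 -0.4]
spin options 0.08 -3.062 j7 0.798
x axis [ 0.0086  0.0028 -1.    ] jawyaw 1.478
```

View pics/b1sc.png

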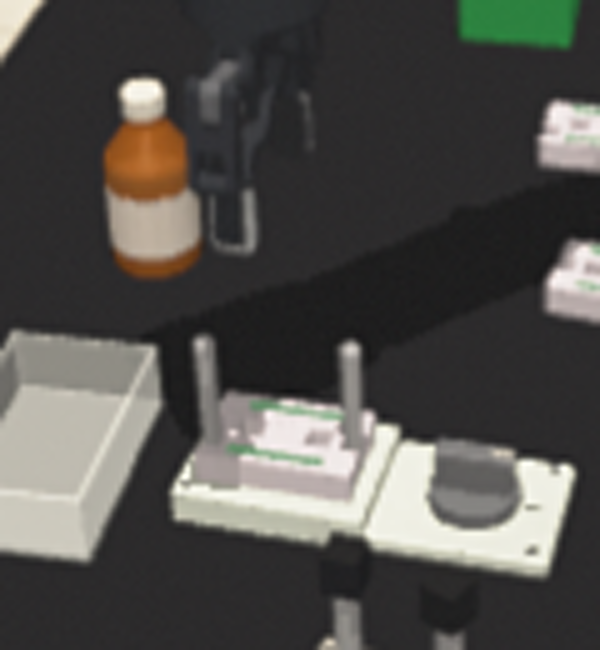

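```bash
cat > chk.py <<'E'
from fit import *
import sys
tag=sys.argv[1]; cams=sys.argv[2]; which=sys.argv[3]
t=snap('top',tag+'t') if 't' in cams else None
s=snap('side',tag+'s') if 's' in cams else None
C={'A':(.5722,-.0908,3.1106),'B':(.432,-.083,2.9688),'C':(.4573,-.2699,-.0529)}
for w in which:
    p0=C[w]
    for cc in ('t','s'):
        if cc not in cams: continue
        im,n=(t,'top') if cc=='t' else (s,'side')
        p,f=fit(p0,[(n,im,box(n,p0,.065),None)],[(CAR,0,.02,HOL)])
        print(w,cc,np.round(p,4),round(f,2))
E
python3 chk.py b2 ts BC
python3 - <<'E'
from h import *
im=cv2.imread('pics/b2t.png'); crop(im,150,120,400,300,3,'b2tc')
plan(.4573,-.2699,None,-.053+np.pi/2)
E
```

```text
B t [ 0.4456 -0.0838  2.8591] 11.45
B s [ 0.432  -0.083   2.9675] 9.76
C t [ 0.4586 -0.2698 -0.0646] 12.19
C s [ 0.4594 -0.2723 -0.0531] 8.63
t 17.8 pos [0.6131 0.1291 0.2045] d_tool mm [ 2.000e-01  1.181e+02 -4.118e+02] w 84.9 F [-0.3 -0.3 -0.9]
spin options -0.04 3.102 j7 0.797
x axis [ 0.e+00 -5.e-04 -1.e+00] jawyaw 1.478
```

View pics/b2tc.png

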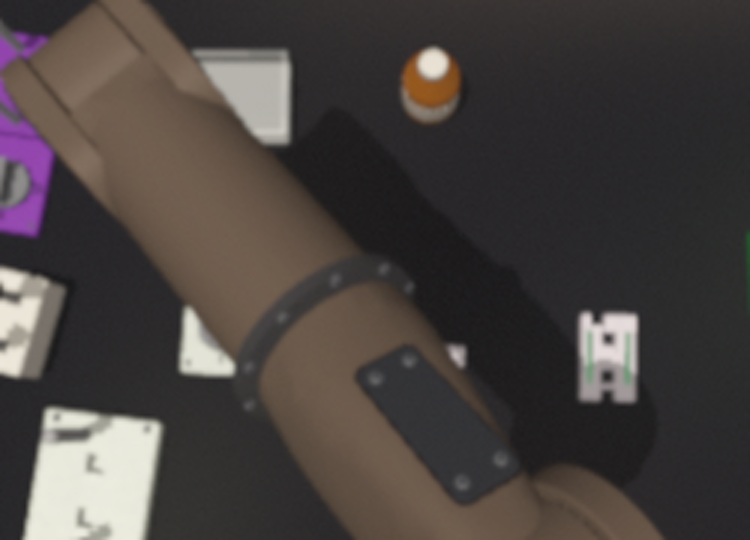

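Call:
play_rows(rows=[[[85,0,11.8,-41.2,0],[85,0,11.8,-41.2,0],[85,0,11.8,-41.2,0],[85,0,11.8,-41.2,0],[85,0,11.8,-41.2,0],[85,0,11.8,-41.2,0],[85,0,11.8,-41.2,0],[85,0,11.8,-41.2,0],[85,0,11.8,-41.2,0],[85,0,11.8,-41.2,0],[85,0,0,0,-0.04],[85,0,0,0,0]]])

```text
time_s: 19.0
tool_pos: [0.4561, -0.271, 0.2033]
ee_rot: [-0.485, 0.514, 0.487, 0.513]
ft_force: [0.7, 0.5, 0.3]
gripper_width: 0.0849
```

Call:
play_rows(rows=[[[85,35,0,0,0],[85,35,0,0,0],[85,30,0,0,0],[85,15,0,0,0],[85,0,0,0,0],[85,0,0,0,0]]])

```text
time_s: 19.6
tool_pos: [0.4583, -0.2692, 0.0904]
ee_rot: [-0.487, 0.513, 0.487, 0.513]
ft_force: [-0.1, -0.3, 0.5]
gripper_width: 0.0847
```

Run:
```python
from h import *
plan(.4577,-.2702,.033,-.055+np.pi/2)
im=snap('side','b3s'); crop(im,230,150,350,250,6,'b3sc')
```

```text
t 19.6 pos [ 0.4583 -0.2692  0.0904] d_tool mm [57.4  0.6 -1.1] w 84.7 F [-0.1 -0.3  0.5]
spin options 0.003 -3.139 j7 1.442
x axis [ 5.e-04  3.e-04 -1.e+00] jawyaw 1.519
```

View pics/b3sc.png

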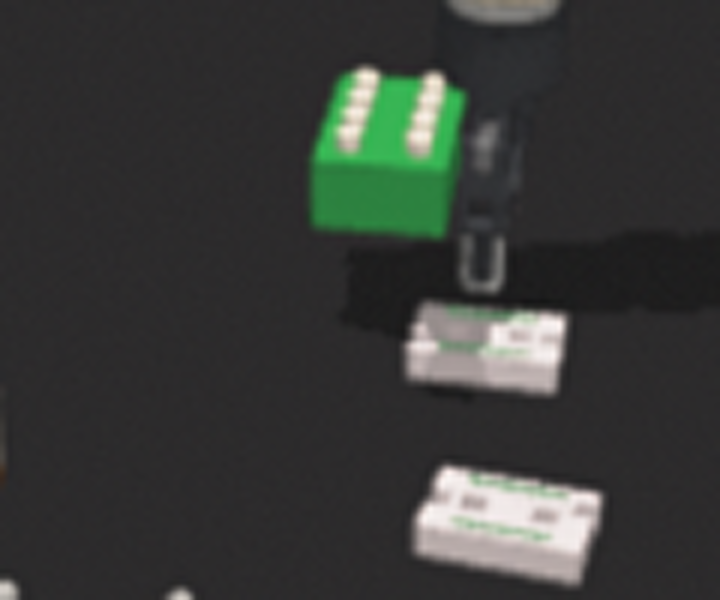

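Call:
play_rows(rows=[[[85,20,0.6,-1.1,0],[85,20,0,0,0],[85,12,0,0,0],[85,6,0,0,0],[85,2.4,0,0,0],[85,0,0,0,0],[70,0,0,0,0],[60,0,0,0,0],[50,0,0,0,0],[50,0,0,0,0],[50,0,0,0,0],[50,0,0,0,0]]])

```text
time_s: 20.85
tool_pos: [0.4573, -0.2709, 0.0304]
ee_rot: [-0.487, 0.513, 0.486, 0.513]
ft_force: [-2.2, 0.9, 10.3]
gripper_width: 0.0544
```

Run:
```python
from h import *
plan(.4577,-.2702,.030,-.055+np.pi/2)
```

```text
t 20.85 pos [ 0.4573 -0.2709  0.0304] d_tool mm [ 0.4 -0.4  0.7] w 54.4 F [-2.2  0.9 10.3]
spin options 0.002 -3.139 j7 1.365
x axis [ 7.e-04 -7.e-04 -1.e+00] jawyaw 1.518
```

Call:
play_rows(rows=[[[50,-20,0,0,0],[50,-40,0,0,0],[50,-40,0,0,0],[50,-40,0,0,0],[50,-30,0,0,0],[50,0,0,0,0.04],[50,0,0,0,0]]])

```text
time_s: 21.55
tool_pos: [0.457, -0.2712, 0.2004]
ee_rot: [-0.477, 0.523, 0.475, 0.523]
ft_force: [0.1, -0.1, -2.6]
gripper_width: 0.0543
```

Run:
```python
from h import *
from fit import *
s=cv2.imread('pics/b2s.png')
w=np.ones((420,560)); p0=(.612,.1293,-.0935)
for x,y in((.04,.012),(-.04,0)):
    a=T2(p0,[[x,y]])[0]; q=proj('side',[[*a,.02],[*a,.115]]); cv2.line(w,*[tuple(int(round(v)) for v in r) for r in q],0.0,7)
print(fit(p0,[('side',s,box('side',p0,.05,(.02,.04)),w)],[(SEAT,0,.02,[]),(CAR,.02,.04,HOL)]))
plan(*dk(.0006,0),None,DOCK[2]+np.pi/2)
```

```text
(array([ 0.60990731,  0.12908774, -0.09542883]), np.float64(26.423351238380967))
t 21.55 pos [ 0.457  -0.2712  0.2004] d_tool mm [-4.000e-01 -1.166e+02  4.132e+02] w 54.3 F [ 0.1 -0.1 -2.6]
spin options -0.0 3.141 j7 1.535
x axis [ 0.0012 -0.0014 -1.    ] jawyaw 1.477
```

Call:
play_rows(rows=[[[50,0,-11.6,41.3,0],[50,0,-11.6,41.3,0],[50,0,-11.6,41.3,0],[50,0,-11.6,41.3,0],[50,0,-11.6,41.3,0],[50,0,-11.6,41.3,0],[50,0,-11.6,41.3,0],[50,0,-11.6,41.3,0],[50,0,-11.6,41.3,0],[50,0,-12,41.3,0],[50,0,0,0,0]]])

```text
time_s: 22.65
tool_pos: [0.6107, 0.1374, 0.1987]
ee_rot: [-0.477, 0.52, 0.48, 0.521]
ft_force: [-0.4, 1.4, -1.4]
gripper_width: 0.0544
```

Call:
play_rows(rows=[[[50,20,0,0,0],[50,15,0,0,0],[50,10,0,0,0],[50,5,0,0,0],[50,0,0,0,0],[50,0,0,0,0]]])

```text
time_s: 23.25
tool_pos: [0.6114, 0.1294, 0.1498]
ee_rot: [-0.476, 0.523, 0.476, 0.523]
ft_force: [-0.6, -0.4, -1.8]
gripper_width: 0.0544
```

Run:
```python
from h import *
plan(*dk(0.0006,0),.145,DOCK[2]+np.pi/2)
im=snap('side','b5s'); crop(im,190,180,310,310,5,'b5sc')
```

```text
t 23.25 pos [0.6114 0.1294 0.1498] d_tool mm [ 4.8 -0.5 -0.1] w 54.4 F [-0.6 -0.4 -1.8]
spin options 0.0 -3.141 j7 0.753
x axis [ 5.e-04  2.e-04 -1.e+00] jawyaw 1.478
```

View pics/b5sc.png

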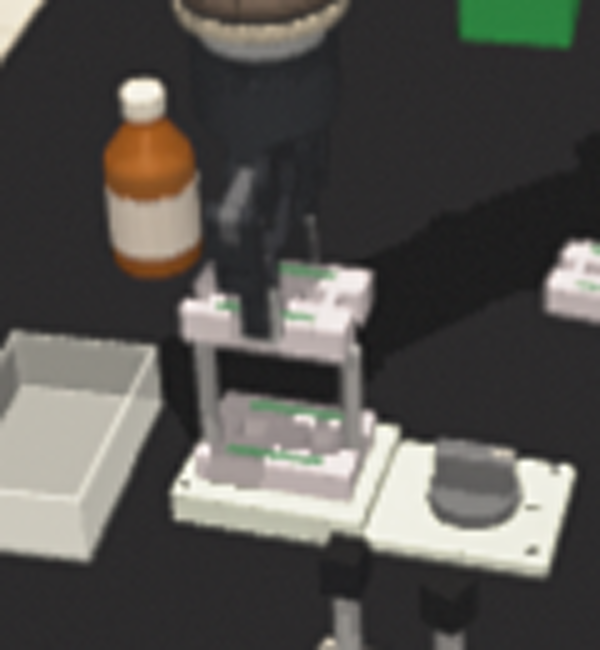

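Call:
play_rows(rows=[[[50,5,-0.6,0,0],[50,5,0,0,0],[50,5,0,0,0],[50,5,0,0,0],[50,0,0,0,0]]])

```text
time_s: 23.8
tool_pos: [0.6112, 0.1292, 0.1284]
ee_rot: [-0.476, 0.523, 0.476, 0.522]
ft_force: [-0.3, -0.1, -1.7]
gripper_width: 0.0537
```

Call:
play_rows(rows=[[[50,6,0,0,0],[50,6,0,0,0],[50,6,0,0,0],[50,6,0,0,0],[50,6,0,0,0],[50,6,0,0,0],[50,6,0,0,0],[50,6,0,0,0],[50,4,0,0,0],[50,0,0,0,0]]])

```text
time_s: 24.8
tool_pos: [0.6114, 0.1293, 0.0767]
ee_rot: [-0.476, 0.523, 0.476, 0.522]
ft_force: [-0.9, -1.2, -2.6]
gripper_width: 0.0541
```

Run:
```python
from h import *
plan(*dk(0.0006,0),.07,DOCK[2]+np.pi/2)
print(tcp()[2]['moment'])
```

```text
t 24.8 pos [0.6114 0.1293 0.0767] d_tool mm [ 6.7 -0.5 -0. ] w 54.1 F [-0.9 -1.2 -2.6]
spin options 0.001 -3.141 j7 0.695
x axis [-9.e-04 -3.e-04 -1.e+00] jawyaw 1.478
[-0.01036308 -0.0110539   0.01808473]
```

Call:
play_rows(rows=[[[50,2,-0.5,0,0],[50,2,0,0,0],[50,1,0,0,0],[50,0,0,0,0],[50,0,0,0,0]]])

```text
time_s: 25.3
tool_pos: [0.6123, 0.1294, 0.0725]
ee_rot: [-0.476, 0.523, 0.476, 0.523]
ft_force: [-0.1, 0.3, -1.9]
gripper_width: 0.0544
```

Call:
play_rows(rows=[[[60,0,0,0,0],[70,0,0,0,0],[70,0,0,0,0],[70,0,0,0,0],[70,-20,0,0,0],[70,-40,0,0,0],[85,-40,0,0,0],[85,-40,0,0,0],[85,0,0,0,0],[85,0,0,0,0]]])

```text
time_s: 26.3
tool_pos: [0.6127, 0.1295, 0.2135]
ee_rot: [-0.477, 0.522, 0.476, 0.523]
ft_force: [-0.8, -1.0, -0.5]
gripper_width: 0.0853
```

```bash
python3 chk.py b6 s B
python3 - <<'E'
from h import *
im=cv2.imread('pics/b6s.png'); crop(im,190,180,350,310,5,'b6sc')
plan(.432,-.083,None,2.9688+np.pi/2)
E
```

```text
B s [ 0.432  -0.083   2.9675] 9.9
t 26.35 pos [0.6121 0.1291 0.2121] d_tool mm [ 1.000e-01  1.596e+02 -2.279e+02] w 84.9 F [ 0.1  0.2 -0.7]
spin options 0.08 -3.062 j7 0.799
x axis [ 1.e-04 -5.e-04 -1.e+00] jawyaw 1.478
```

View pics/b6sc.png

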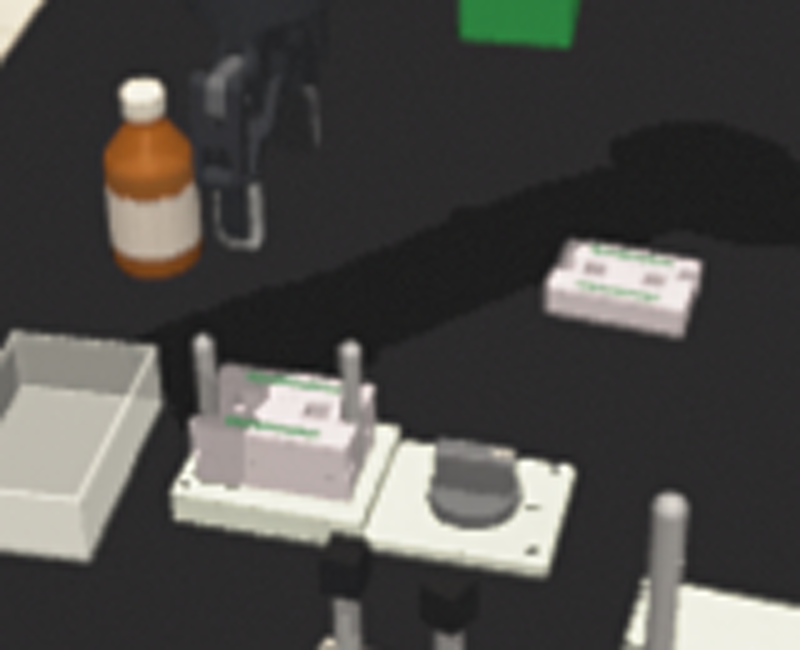

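Call:
play_rows(rows=[[[85,0,26.6,-38,0],[85,0,26.6,-38,0],[85,0,26.6,-38,0],[85,0,26.6,-38,0],[85,0,26.6,-38,0],[85,0,26.6,-37.9,0],[85,0,0,0,0.14],[85,0,0,0,0.14],[85,0,0,0,0.14],[85,0,0,0,0.14],[85,0,0,0,0.14],[85,0,0,0,0.14]]])

```text
time_s: 27.55
tool_pos: [0.4312, -0.0829, 0.2112]
ee_rot: [-0.219, 0.673, 0.22, 0.671]
ft_force: [0.2, 0.5, 0.1]
gripper_width: 0.085
```

Call:
play_rows(rows=[[[85,0,0,0,0.14],[85,0,0,0,0.14],[85,0,0,0,0.14],[85,0,0,0,0.14],[85,0,0,0,0.14],[85,0,0,0,0.14],[85,0,0,0,0.14],[85,0,0,0,0.14],[85,0,0,0,0.14],[85,0,0,0,0.14],[85,0,0,0,0.14],[85,0,0,0,0.14]]])

```text
time_s: 28.75
tool_pos: [0.4312, -0.0828, 0.2111]
ee_rot: [0.353, 0.613, -0.354, 0.611]
ft_force: [-0.2, 0.2, -0.6]
gripper_width: 0.085
```

Call:
play_rows(rows=[[[85,0,0,0,0.14],[85,0,0,0,0.14],[85,0,0,0,0.14],[85,0,0,0,0.14],[85,0,0,0,0.14],[85,40,0,0,0],[85,40,0,0,0],[85,30,0,0,0],[85,15,0,0,0],[85,0,0,0,0]]])

```text
time_s: 29.75
tool_pos: [0.4296, -0.0825, 0.0846]
ee_rot: [-0.539, -0.457, 0.542, -0.454]
ft_force: [-0.5, 0.1, -0.0]
gripper_width: 0.0849
```

Run:
```python
from h import *
plan(.432,-.083,.030,2.9688+np.pi/2)
im=snap('side','b7s'); crop(im,230,150,370,270,5,'b7sc')
```

```text
t 29.75 pos [ 0.4296 -0.0825  0.0846] d_tool mm [54.6  2.8  0. ] w 84.9 F [-0.5  0.1 -0. ]
spin options 0.002 -3.14 j7 -1.863
x axis [-6.5e-03  8.0e-04 -1.0e+00] jawyaw -1.742
```

View pics/b7sc.png

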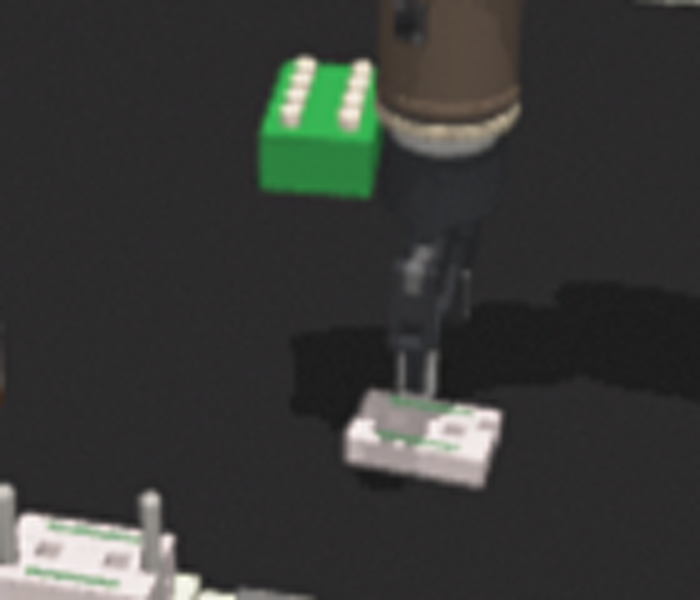

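Call:
play_rows(rows=[[[85,20,1,0,0],[85,20,0,0,0],[85,10,0,0,0],[85,4,0,0,0],[85,0,0,0,0],[85,0,0,0,0],[85,0,0,0,0]]])

```text
time_s: 30.5
tool_pos: [0.4336, -0.083, 0.0341]
ee_rot: [0.541, 0.455, -0.541, 0.456]
ft_force: [-0.1, -1.5, -0.7]
gripper_width: 0.0848
```

Run:
```python
from h import *
plan(.432,-.083,.030,2.9688+np.pi/2)
```

```text
t 30.5 pos [ 0.4336 -0.083   0.0341] d_tool mm [ 4.1 -1.6  0.3] w 84.8 F [-0.1 -1.5 -0.7]
spin options 0.001 -3.14 j7 -1.915
x axis [ 1.2e-03 -2.0e-04 -1.0e+00] jawyaw -1.742
```

Call:
play_rows(rows=[[[85,4,-1.5,0.3,0],[85,0,0,0,0],[85,0,0,0,0],[70,0,0,0,0],[60,0,0,0,0],[50,0,0,0,0],[50,0,0,0,0],[50,0,0,0,0],[50,0,0,0,0]]])

```text
time_s: 31.4
tool_pos: [0.4317, -0.0829, 0.0299]
ee_rot: [0.541, 0.455, -0.541, 0.456]
ft_force: [-2.1, 0.0, 10.3]
gripper_width: 0.0542
```

Run:
```python
from h import *
plan(.432,-.083,.030,2.9688+np.pi/2)
```

```text
t 31.4 pos [ 0.4317 -0.0829  0.0299] d_tool mm [-0.1  0.3  0. ] w 54.2 F [-2.1  0.  10.3]
spin options 0.002 -3.14 j7 -1.92
x axis [ 3.e-04 -3.e-04 -1.e+00] jawyaw -1.742
```

Call:
play_rows(rows=[[[50,-20,0,0,0],[50,-40,0,0,0],[50,-40,0,0,0],[50,-40,0,0,0],[50,-30,0,0,-0.14],[50,0,0,0,-0.14],[50,0,0,0,-0.14],[50,0,0,0,-0.14],[50,0,0,0,-0.14],[50,0,0,0,-0.14],[50,0,0,0,-0.14],[50,0,0,0,-0.14]]])

```text
time_s: 32.6
tool_pos: [0.4312, -0.0829, 0.1992]
ee_rot: [0.214, 0.674, -0.215, 0.674]
ft_force: [0.4, 0.6, -2.2]
gripper_width: 0.054
```

Call:
play_rows(rows=[[[50,0,0,0,-0.14],[50,0,0,0,-0.14],[50,0,0,0,-0.14],[50,0,0,0,-0.14],[50,0,0,0,-0.14],[50,0,0,0,-0.14],[50,0,0,0,-0.14],[50,0,0,0,-0.14],[50,0,0,0,-0.14],[50,0,0,0,-0.14],[50,0,0,0,-0.14],[50,0,0,0,-0.14]]])

```text
time_s: 33.8
tool_pos: [0.4312, -0.083, 0.1992]
ee_rot: [-0.358, 0.61, 0.359, 0.609]
ft_force: [-0.1, -0.2, -1.9]
gripper_width: 0.054
```

Call:
play_rows(rows=[[[50,0,0,0,-0.14],[50,0,0,0,-0.14],[50,0,0,0,-0.14],[50,0,0,0,0],[50,0,0,0,0]]])

```text
time_s: 34.3
tool_pos: [0.4314, -0.083, 0.1992]
ee_rot: [-0.475, 0.524, 0.475, 0.524]
ft_force: [0.0, 0.4, -1.6]
gripper_width: 0.0542
```

Run:
```python
from h import *
plan(*dk(.0008,0),None,DOCK[2]+np.pi/2)
```

```text
t 34.3 pos [ 0.4314 -0.083   0.1992] d_tool mm [  -0.  -159.3  228.8] w 54.2 F [ 0.   0.4 -1.6]
spin options -0.004 3.138 j7 1.18
x axis [-5.e-04  2.e-04 -1.e+00] jawyaw 1.474
```

Call:
play_rows(rows=[[[50,0,-26.6,38.1,0],[50,0,-26.6,38.1,0],[50,0,-26.6,38.1,0],[50,0,-26.6,38.1,0],[50,0,-26.6,38.2,0],[50,0,-26.3,38.2,-0.004],[50,15,0,0,0],[50,15,0,0,0],[50,10,0,0,0],[50,5,0,0,0],[50,0,0,0,0],[50,0,0,0,0]]])

```text
time_s: 35.5
tool_pos: [0.6115, 0.1293, 0.1548]
ee_rot: [-0.477, 0.522, 0.477, 0.522]
ft_force: [-0.3, 0.2, -1.5]
gripper_width: 0.0542
```

Run:
```python
from h import *
plan(*dk(0.0008,0),.145,DOCK[2]+np.pi/2)
im=snap('side','b8s'); crop(im,190,180,310,310,5,'b8sc')
```

```text
t 35.5 pos [0.6115 0.1293 0.1548] d_tool mm [ 9.8 -0.6 -0.1] w 54.2 F [-0.3  0.2 -1.5]
spin options 0.003 -3.138 j7 0.729
x axis [ 4.e-04 -2.e-04 -1.e+00] jawyaw 1.481
```

View pics/b8sc.png

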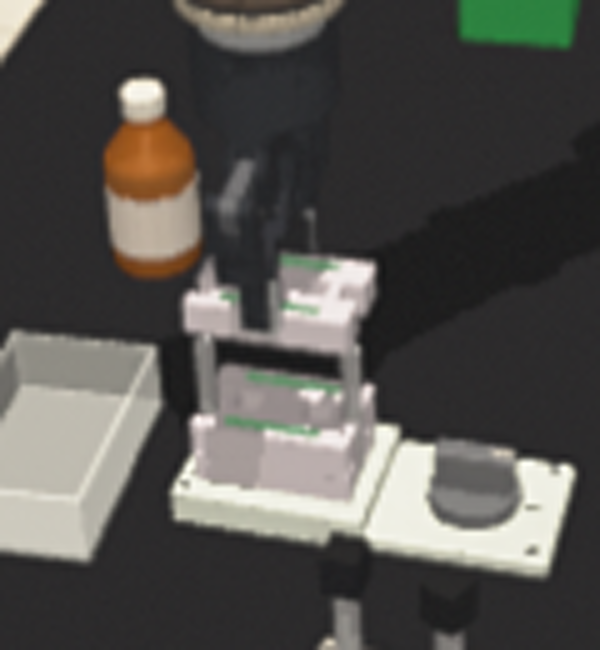

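Layer 3 ends with the TCP near 0.092; descend gently.

Call:
play_rows(rows=[[[50,6,-0.8,0,0.003],[50,6,0,0,0],[50,5,0,0,0],[50,5,0,0,0],[50,5,0,0,0],[50,0,0,0,0]]])

```text
time_s: 36.15
tool_pos: [0.612, 0.1299, 0.1265]
ee_rot: [-0.476, 0.523, 0.477, 0.522]
ft_force: [-0.1, 0.1, -1.8]
gripper_width: 0.0544
```

Call:
play_rows(rows=[[[50,6,0,0,0],[50,6,0,0,0],[50,6,0,0,0],[50,6,0,0,0],[50,5,0,0,0],[50,3,0,0,0],[50,0,0,0,0],[50,0,0,0,0]]])

```text
time_s: 36.95
tool_pos: [0.6123, 0.1302, 0.0955]
ee_rot: [-0.477, 0.522, 0.477, 0.522]
ft_force: [0.1, 0.5, -1.4]
gripper_width: 0.054
```

Run:
```python
from h import *
plan(*dk(0.0008,0),.092,DOCK[2]+np.pi/2)
```

```text
t 36.95 pos [0.6123 0.1302 0.0955] d_tool mm [ 3.5  0.1 -0.9] w 54.0 F [ 0.1  0.5 -1.4]
spin options 0.002 -3.14 j7 0.679
x axis [ 1.e-04  1.e-04 -1.e+00] jawyaw 1.479
```

Call:
play_rows(rows=[[[50,2,0,-0.9,0],[50,1,0,0,0],[50,0,0,0,0],[60,0,0,0,0],[70,0,0,0,0],[70,0,0,0,0],[70,0,0,0,0],[70,-20,0,0,0],[70,-40,0,0,0],[70,-40,0,0,0],[70,-40,0,0,0],[70,0,0,0,0]]])

```text
time_s: 38.15
tool_pos: [0.6143, 0.1311, 0.2385]
ee_rot: [-0.478, 0.519, 0.475, 0.525]
ft_force: [0.0, 0.5, -0.5]
gripper_width: 0.0702
```

Run:
```python
from h import *
plan(.48,.35,None,None)
im=snap('side','c1s'); crop(im,190,180,350,370,4,'c1sc')
print(unproj('top',[[150,223],[157,228]],.07))
```

```text
t 38.15 pos [0.6143 0.1311 0.2385] d_tool mm [ -0.5 153.8 205.7] w 70.2 F [ 0.   0.5 -0.5]
x axis [ 0.0085  0.0029 -1.    ] jawyaw 1.479
[[0.52078884 0.35674766 0.07      ]
 [0.50477242 0.33525902 0.07      ]]
```

View pics/c1sc.png

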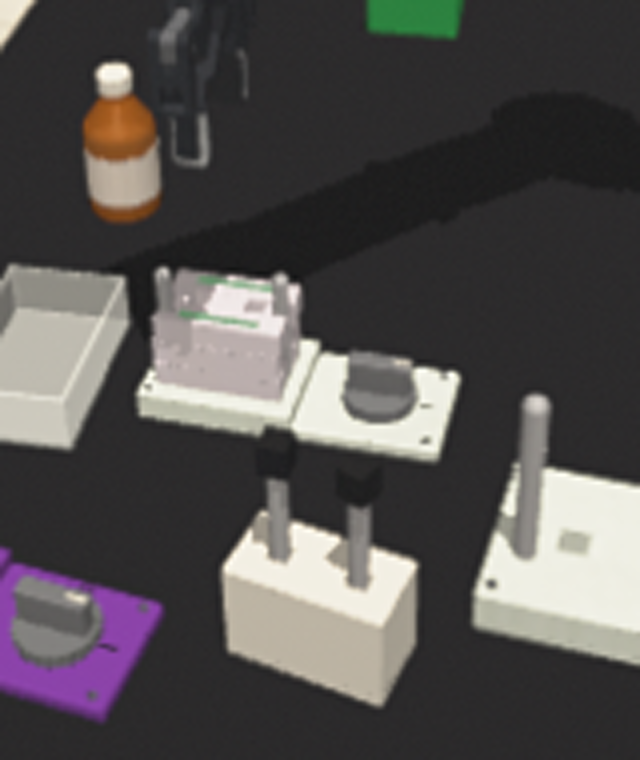

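Run:
```python
from h import *
im=snap('top','c2t')
```

```text
(no output)
```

View pics/c2t.png

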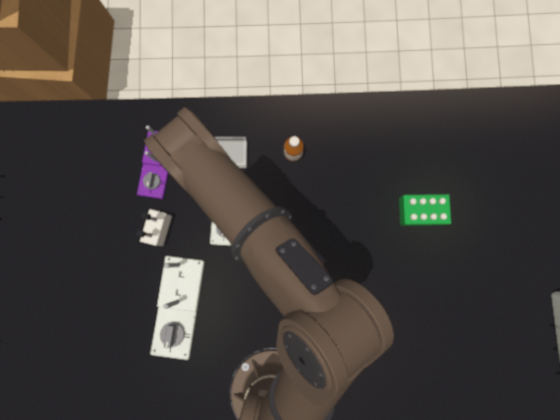

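View pics/c1s.png

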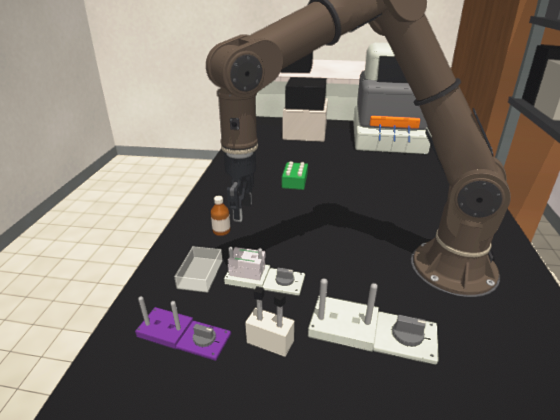

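```bash
cat > f3.py <<'E'
from fit import *
t=cv2.imread('pics/top0.png'); s=cv2.imread('pics/side0.png')
ST=np.array([[-50,-25],[50,-25],[50,25],[-50,25]])/1e3
def wm(n,p):
    w=np.ones((420,560))
    for x in(.025,-.025):
        a=T2(p,[[x,0]])[0]; q=proj(n,[[*a,.07],[*a,.165]]); cv2.line(w,*[tuple(int(round(v)) for v in r) for r in q],0.0,9)
    return w
def bx(n,p):
    u=np.r_[proj(n,np.c_[T2(p,ST*1.25),np.zeros(4)]),proj(n,np.c_[T2(p,ST*1.25),np.full(4,.075)])]
    lo=np.floor(u.min(0)).astype(int);hi=np.ceil(u.max(0)).astype(int); return lo[0],lo[1],hi[0],hi[1]
for cams in('t','s','ts'):
    p=np.array([.505,.337,-.25])
    for it in range(3):
        ims=[(n,im,bx(n,p),wm(n,p)) for c,n,im in(('t','top',t),('s','side',s)) if c in cams]
        p,f=fit(p,ims,[(ST,0,.07,[])])
    print(cams,np.round(p,4),round(f,2))
print(T2(p,[[.025,0],[-.025,0]]))
print('heads top',unproj('top',[[143.9,215.9],[139.5,234]],.16))
for c,im in(('top',t),('side',s)):
    k=8
    u=proj(c,np.r_[np.c_[T2(p,ST),np.zeros(4)],np.c_[T2(p,ST),np.full(4,.16)]]); lo=np.floor(u.min(0)).astype(int)-3; hi=np.ceil(u.max(0)).astype(int)+3
    v=cv2.resize(im[lo[1]:hi[1],lo[0]:hi[0]],None,fx=k,fy=k,interpolation=cv2.INTER_CUBIC); v=np.clip(v.astype(float)*1.8,0,255).astype(np.uint8)
    q=((proj(c,np.c_[T2(p,ST),np.full(4,.07)])-lo+.5)*k).astype(np.int32); cv2.polylines(v,[q],True,(0,0,255),1)
    for x in(.025,-.025):
        for z in(.138,.16):
            h=T2(p,sq(x,0,.009)); q=((proj(c,np.c_[h,np.full(4,z)])-lo+.5)*k).astype(np.int32); cv2.polylines(v,[q],True,(0,255,0),1)
    cv2.imwrite(f'pics/st_{c}.png',v); print(v.shape)
E
python3 f3.py
```

```text
t [ 0.5082  0.3505 -0.2674] 6.7
s [ 0.5099  0.3494 -0.2761] 3.93
ts [ 0.5095  0.3497 -0.276 ] 11.55
[[0.53356169 0.34289277]
 [0.48545442 0.35651962]]
heads top [[0.5322557  0.34428107 0.16      ]
 [0.48115041 0.35587667 0.16      ]]
(384, 400, 3)
(672, 472, 3)
```

View pics/st_top.png

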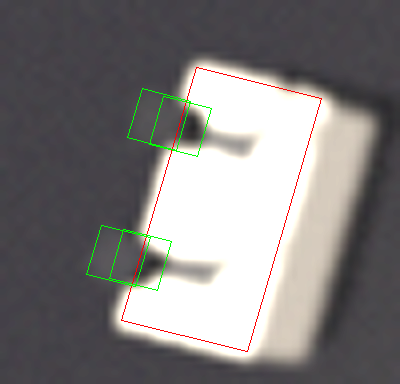

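View pics/st_side.png

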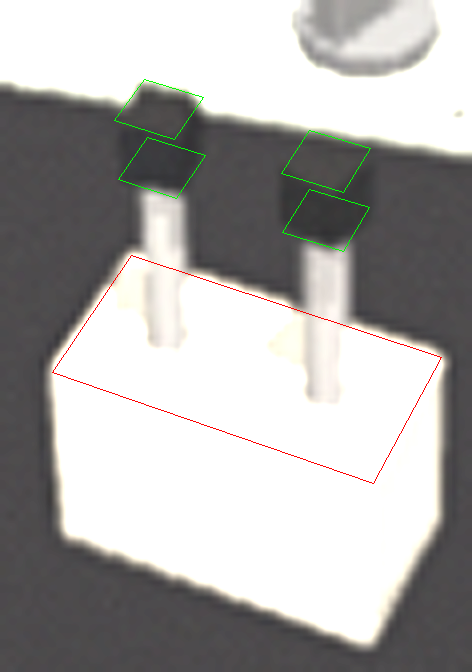

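Run:
```python
from h import *
plan(.5334,.3430,None,-.276+np.pi/2)
```

```text
t 38.25 pos [0.6126 0.1293 0.2334] d_tool mm [-2.000e-01  9.850e+01  2.055e+02] w 69.9 F [-0.8 -0.5  0.4]
spin options 0.184 -2.958 j7 0.785
x axis [ 2.2e-03  1.0e-04 -1.0e+00] jawyaw 1.479
```

Call:
play_rows(rows=[[[60,0,19.7,41.1,0],[60,0,19.7,41.1,0],[60,0,19.7,41.1,0],[60,0,19.7,41.1,0],[60,0,19.7,41.1,0],[60,0,0,0,0.092],[60,0,0,0,0.092],[60,0,0,0,0],[60,20,0,0,0],[60,0,0,0,0],[60,0,0,0,0]]])

```text
time_s: 39.35
tool_pos: [0.5328, 0.342, 0.2117]
ee_rot: [-0.427, 0.564, 0.427, 0.563]
ft_force: [0.1, 0.7, 0.5]
gripper_width: 0.0601
```

Run:
```python
from h import *
plan(.5334,.3430,.157,-.276+np.pi/2)
im=snap('side','c3s'); crop(im,210,230,330,360,5,'c3sc')
```

```text
t 39.35 pos [0.5328 0.342  0.2117] d_tool mm [54.7 -0.3  1.2] w 60.1 F [0.1 0.7 0.5]
spin options 0.001 -3.14 j7 0.25
x axis [-0.0016 -0.0012 -1.    ] jawyaw 1.296
```

View pics/c3sc.png

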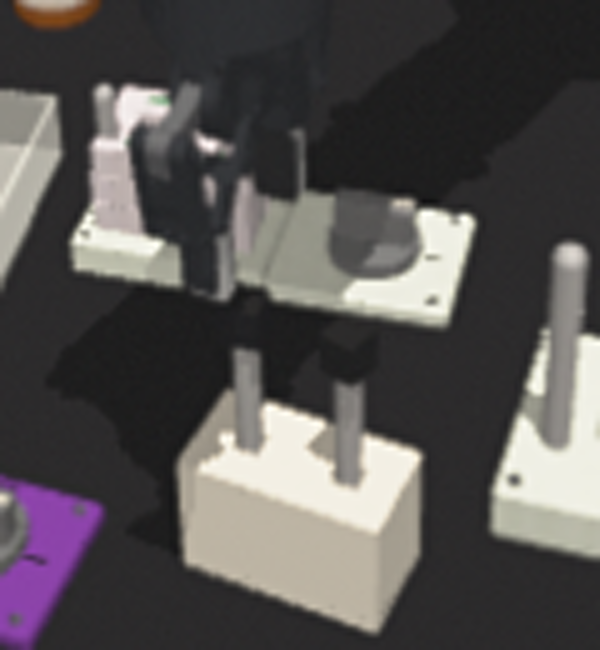

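Call:
play_rows(rows=[[[60,20,0,0.8,0],[60,20,0,0,0],[60,10,0,0,0],[60,5,0,0,0],[60,0,0,0,0],[40,0,0,0,0],[30,0,0,0,0],[20,0,0,0,0],[12,0,0,0,0],[12,0,0,0,0],[12,0,0,0,0]]])

```text
time_s: 40.5
tool_pos: [0.5334, 0.3438, 0.1579]
ee_rot: [-0.427, 0.564, 0.426, 0.564]
ft_force: [-0.1, 0.1, 5.5]
gripper_width: 0.017
```

Run:
```python
from h import *
plan(.5334,.3430,.157,-.276+np.pi/2)
im=snap('side','c4s'); crop(im,210,230,330,360,5,'c4sc')
```

```text
t 40.5 pos [0.5334 0.3438 0.1579] d_tool mm [ 0.9 -0.2 -0.8] w 17.0 F [-0.1  0.1  5.5]
spin options 0.0 -3.142 j7 0.209
x axis [ 8.e-04  5.e-04 -1.e+00] jawyaw 1.295
```

View pics/c4sc.png

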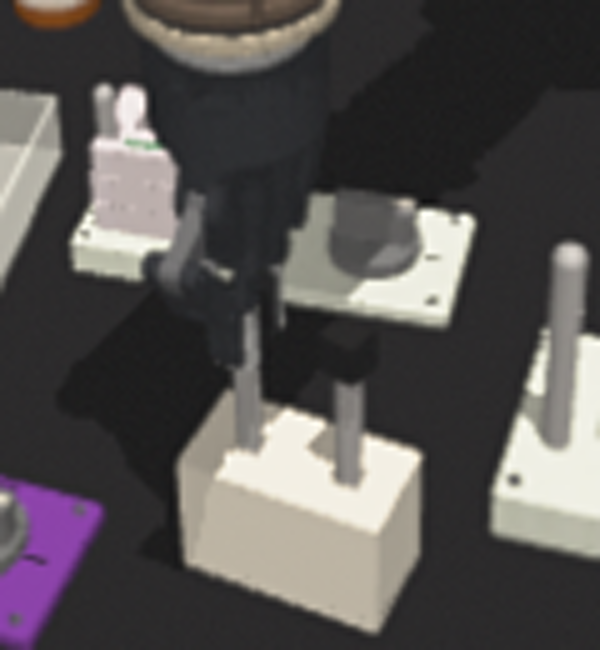

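Call:
play_rows(rows=[[[12,-15,0,0,0],[12,-30,0,0,0],[12,-30,0,0,0],[12,-30,0,0,0],[12,-15,0,0,0],[12,0,0,0,-0.091],[12,0,0,0,-0.091],[12,0,0,0,0],[12,0,0,0,0]]])

```text
time_s: 41.45
tool_pos: [0.533, 0.3433, 0.277]
ee_rot: [-0.475, 0.524, 0.475, 0.523]
ft_force: [0.5, 0.1, -1.3]
gripper_width: 0.017
```

Run:
```python
from h import *
plan(*dk(.0208,0),None,DOCK[2]+np.pi/2)
im=snap('side','c5s'); crop(im,170,180,330,360,4,'c5sc')
```

```text
t 41.45 pos [0.533  0.3433 0.277 ] d_tool mm [   0.  -119.3 -205.4] w 17.0 F [ 0.5  0.1 -1.3]
spin options -0.003 3.139 j7 0.448
x axis [-8.e-04 -4.e-04 -1.e+00] jawyaw 1.474
```

View pics/c5sc.png

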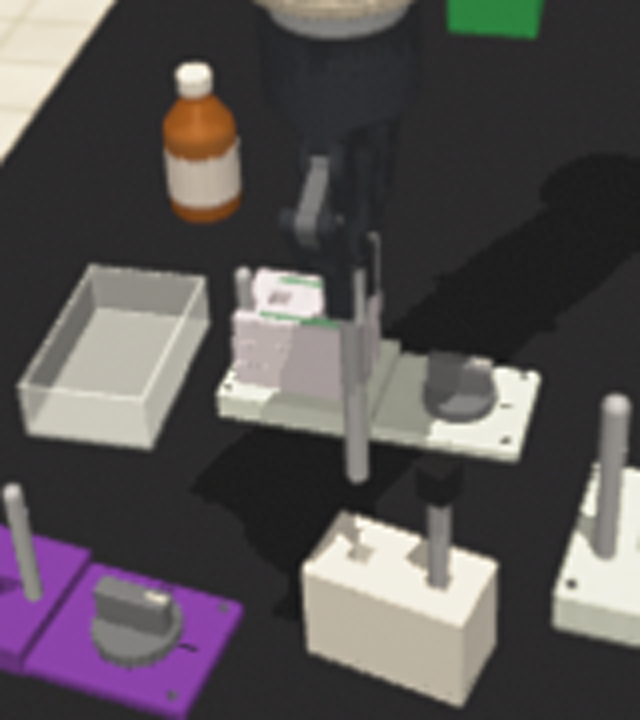

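Call:
play_rows(rows=[[[12,0,-19.9,-34.2,-0.003],[12,0,-19.9,-34.2,0],[12,0,-19.9,-34.2,0],[12,0,-19.9,-34.2,0],[12,0,-19.9,-34.3,0],[12,0,-19.8,-34.3,0],[12,0,0,0,0],[12,0,0,0,0],[12,0,0,0,0],[12,0,0,0,0]]])

```text
time_s: 42.5
tool_pos: [0.6326, 0.1298, 0.2776]
ee_rot: [-0.477, 0.522, 0.477, 0.522]
ft_force: [0.5, -0.1, -0.5]
gripper_width: 0.0172
```

Run:
```python
from h import *
plan(*dk(.0208,0),None,DOCK[2]+np.pi/2)
im=snap('side','c6s'); crop(im,190,200,290,300,7,'c6sc')
```

```text
t 42.5 pos [0.6326 0.1298 0.2776] d_tool mm [-0.   0.3 -2.5] w 17.2 F [ 0.5 -0.1 -0.5]
spin options 0.004 -3.137 j7 0.829
x axis [-0.e+00  5.e-04 -1.e+00] jawyaw 1.482
```

View pics/c6sc.png

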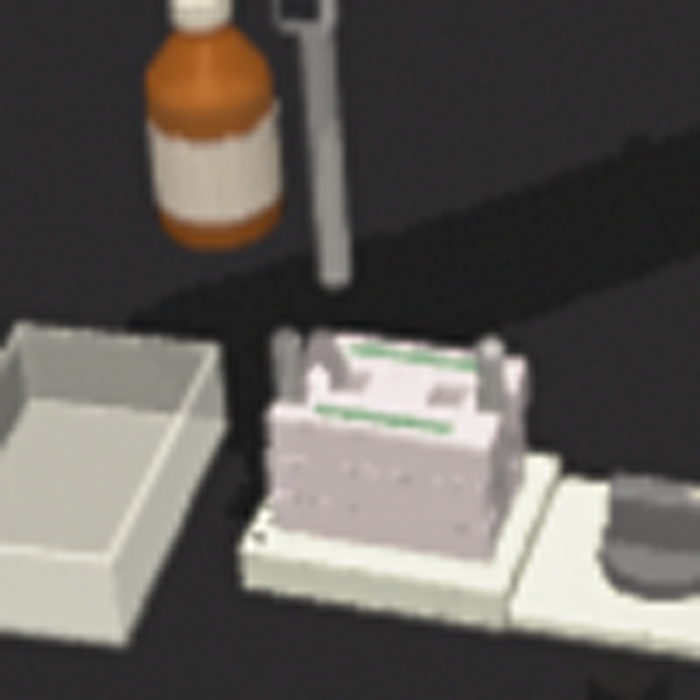

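Run:
```python
from h import *
P,M,s=tcp()
print(((proj('side',[[P[0],P[1],.1326],[P[0],P[1],.1386],[P[0],P[1],.23]])-[190,200]+.5)*7).round(1))
for z,n in((.08,'far'),):
    for d in(.02,-.02): 
        a=dk(d,0); print(((proj('side',[[*a,.08]])-[190,200]+.5)*7).round(1))
# unproj of foot at heights
```

```text
[[336.2 277.9]
 [335.3 265.3]
 [320.6  63.4]]
[[348.9 382. ]]
[[444.9 396.4]]
```

Call:
play_rows(rows=[[[12,15,0.3,-2.4,0.004],[12,15,0,0,0],[12,10,0,0,0],[12,6,0,0,0],[12,0,0,0,0],[12,0,0,0,0],[12,0,0,0,0]]])

```text
time_s: 43.25
tool_pos: [0.633, 0.126, 0.232]
ee_rot: [-0.476, 0.523, 0.476, 0.523]
ft_force: [0.1, -0.5, -0.4]
gripper_width: 0.0169
```

Run:
```python
from h import *
plan(*dk(.0208,0),.225,DOCK[2]+np.pi/2)
im=snap('side','c7s'); crop(im,190,200,290,300,7,'c7sc')
```

```text
t 43.25 pos [0.633 0.126 0.232] d_tool mm [7.  1.1 1.2] w 16.9 F [ 0.1 -0.5 -0.4]
spin options -0.001 3.14 j7 0.802
x axis [ 9.e-04  3.e-04 -1.e+00] jawyaw 1.476
```

View pics/c7sc.png

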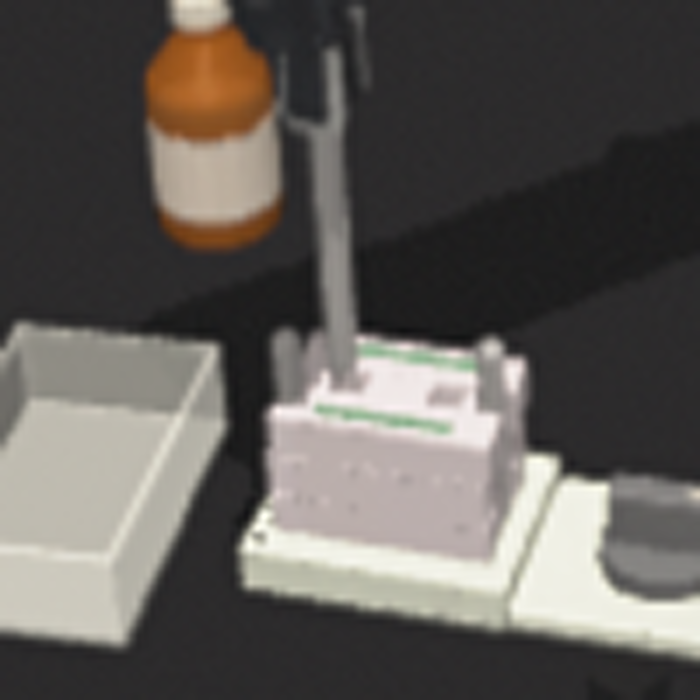

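Call:
play_rows(rows=[[[12,0,0.8,1.2,0],[12,0,0,0,0],[12,0,0,0,0],[12,0,0,0,0],[12,0,0,0,0]]])

```text
time_s: 43.8
tool_pos: [0.632, 0.127, 0.2314]
ee_rot: [-0.476, 0.523, 0.476, 0.523]
ft_force: [-0.8, -0.2, -0.7]
gripper_width: 0.0168
```

Run:
```python
from h import *
plan(*dk(.0208,0),.225,DOCK[2]+np.pi/2)
```

```text
t 43.8 pos [0.632  0.127  0.2314] d_tool mm [6.4 0.1 0.3] w 16.8 F [-0.8 -0.2 -0.7]
spin options -0.001 3.14 j7 0.8
x axis [-0. -0. -1.] jawyaw 1.476
```

Good; descend with watch on force.

Call:
play_rows(rows=[[[12,4,0,0.2,0],[12,4,0,0,0],[12,3,0,0,0],[12,3,0,0,0],[12,0,0,0,0],[12,0,0,0,0]]])

```text
time_s: 44.4
tool_pos: [0.6319, 0.1273, 0.2173]
ee_rot: [-0.476, 0.523, 0.476, 0.523]
ft_force: [-0.5, -0.3, -1.4]
gripper_width: 0.017
```

Run:
```python
from h import *
plan(*dk(.0208,0),.150,DOCK[2]+np.pi/2)
im=snap('side','c8s'); crop(im,190,200,290,300,7,'c8sc')
```

```text
t 44.4 pos [0.6319 0.1273 0.2173] d_tool mm [67.3 -0.1  0.1] w 17.0 F [-0.5 -0.3 -1.4]
spin options -0.001 3.14 j7 0.79
x axis [-4.e-04 -1.e-04 -1.e+00] jawyaw 1.476
```

View pics/c8sc.png

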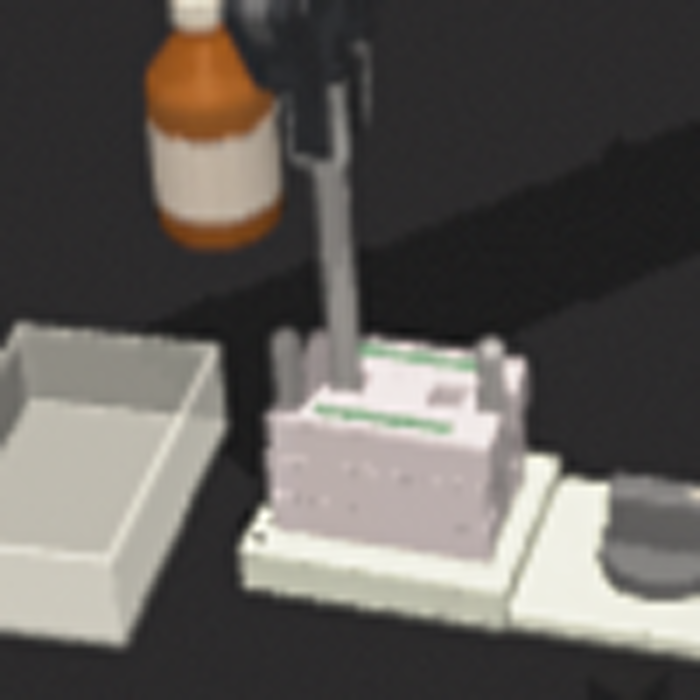

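Call:
play_rows(rows=[[[12,4,0,0,0],[12,4,0,0,0],[12,4,0,0,0],[12,4,0,0,0],[12,4,0,0,0],[12,0,0,0,0]]])

```text
time_s: 45.05
tool_pos: [0.6318, 0.127, 0.1966]
ee_rot: [-0.476, 0.523, 0.476, 0.523]
ft_force: [-0.6, 1.3, -0.9]
gripper_width: 0.017
```

Call:
play_rows(rows=[[[12,4,0,0,0],[12,4,0,0,0],[12,4,0,0,0],[12,4,0,0,0],[12,4,0,0,0],[12,0,0,0,0]]])

```text
time_s: 45.65
tool_pos: [0.6319, 0.1271, 0.1766]
ee_rot: [-0.476, 0.523, 0.476, 0.523]
ft_force: [-0.9, -0.1, -1.2]
gripper_width: 0.0168
```

Run:
```python
from h import *
plan(*dk(.0208,0),.153,DOCK[2]+np.pi/2)
```

```text
t 45.65 pos [0.6319 0.1271 0.1766] d_tool mm [23.6 -0.1  0.3] w 16.8 F [-0.9 -0.1 -1.2]
spin options -0.001 3.14 j7 0.763
x axis [-8.e-04 -3.e-04 -1.e+00] jawyaw 1.476
```

Call:
play_rows(rows=[[[12,3,0,0,0],[12,3,0,0,0],[12,3,0,0,0],[12,3,0,0,0],[12,3,0,0,0],[12,0,0,0,0]]])

```text
time_s: 46.25
tool_pos: [0.6319, 0.1271, 0.1618]
ee_rot: [-0.476, 0.523, 0.476, 0.523]
ft_force: [0.1, -0.7, -2.0]
gripper_width: 0.0169
```

Run:
```python
from h import *
plan(*dk(.0208,0),.153,DOCK[2]+np.pi/2)
```

```text
t 46.25 pos [0.6319 0.1271 0.1618] d_tool mm [ 8.8 -0.1  0.2] w 16.9 F [ 0.1 -0.7 -2. ]
spin options -0.001 3.14 j7 0.752
x axis [-5.e-04 -2.e-04 -1.e+00] jawyaw 1.476
```

Call:
play_rows(rows=[[[12,3,0,0,0],[12,2,0,0,0],[12,2,0,0,0],[12,1,0,0,0],[12,1,0,0,0],[12,0,0,0,0]]])

```text
time_s: 46.85
tool_pos: [0.6321, 0.1272, 0.1533]
ee_rot: [-0.476, 0.523, 0.476, 0.523]
ft_force: [-1.4, 0.1, -2.8]
gripper_width: 0.017
```

Run:
```python
from h import *
plan(*dk(.0208,0),.153,DOCK[2]+np.pi/2)
```

```text
t 46.85 pos [0.6321 0.1272 0.1533] d_tool mm [0.3 0.1 0.1] w 17.0 F [-1.4  0.1 -2.8]
spin options -0.001 3.14 j7 0.746
x axis [-0.e+00 -1.e-04 -1.e+00] jawyaw 1.476
```

Call:
play_rows(rows=[[[12,1,0,0,0],[12,0,0,0,0],[12,0,0,0,0]]])

```text
time_s: 47.15
tool_pos: [0.6323, 0.1274, 0.1529]
ee_rot: [-0.476, 0.523, 0.476, 0.523]
ft_force: [-0.9, -1.1, 4.9]
gripper_width: 0.0169
```

Call:
play_rows(rows=[[[25,0,0,0,0],[40,0,0,0,0],[60,0,0,0,0],[60,0,0,0,0],[60,-20,0,0,0],[60,-30,0,0,0],[60,-20,0,0,0],[60,0,0,0,0],[60,0,0,0,0],[60,0,0,0,0]]])

```text
time_s: 48.15
tool_pos: [0.6316, 0.1268, 0.2213]
ee_rot: [-0.476, 0.524, 0.476, 0.523]
ft_force: [-0.1, 0.0, -0.2]
gripper_width: 0.0601
```

Run:
```python
from h import *
plan(.4853,.3568,None,-.276+np.pi/2)
im=snap('side','d1s'); crop(im,190,200,330,350,5,'d1sc')
```

```text
t 48.15 pos [0.6316 0.1268 0.2213] d_tool mm [  0.  167.5 215.1] w 60.1 F [-0.1  0.  -0.2]
spin options 0.181 -2.961 j7 0.793
x axis [-1.4e-03 -7.0e-04 -1.0e+00] jawyaw 1.476
```

View pics/d1sc.png

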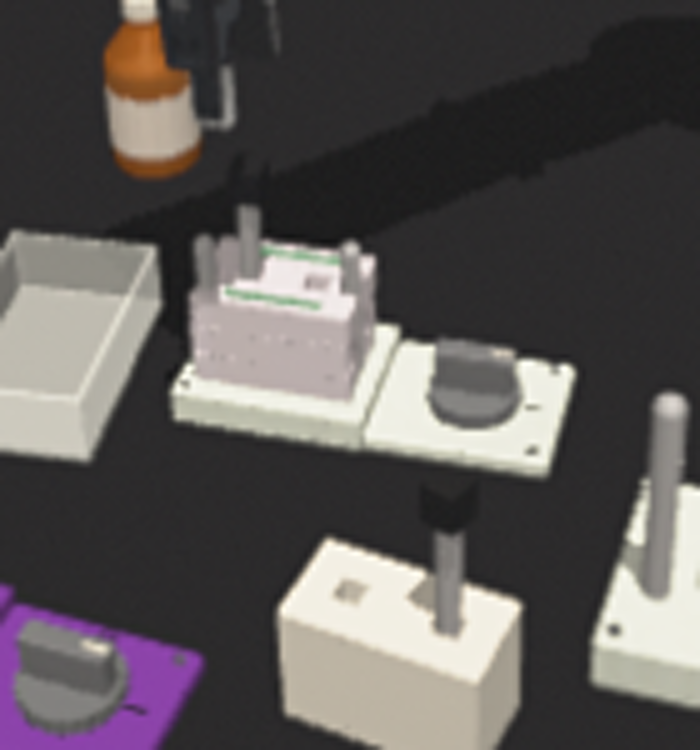

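Call:
play_rows(rows=[[[60,0,27.9,35.8,0],[60,0,27.9,35.8,0],[60,0,27.9,35.8,0],[60,0,27.9,35.8,0],[60,0,27.9,35.9,0],[60,0,28,36,0],[60,0,0,0,0.091],[60,0,0,0,0.09],[60,0,0,0,0],[60,0,0,0,0],[60,0,0,0,0],[60,0,0,0,0]]])

```text
time_s: 49.4
tool_pos: [0.4859, 0.3569, 0.2222]
ee_rot: [-0.427, 0.564, 0.427, 0.564]
ft_force: [0.5, -0.1, 0.2]
gripper_width: 0.0601
```

Run:
```python
from h import *
plan(.4853,.3568,.158,-.276+np.pi/2)
im=snap('side','d2s'); crop(im,210,230,330,360,5,'d2sc')
```

```text
t 49.4 pos [0.4859 0.3569 0.2222] d_tool mm [64.2  0.5 -0.2] w 60.1 F [ 0.5 -0.1  0.2]
spin options 0.001 -3.141 j7 0.188
x axis [-3.e-04 -1.e-04 -1.e+00] jawyaw 1.296
```

View pics/d2sc.png

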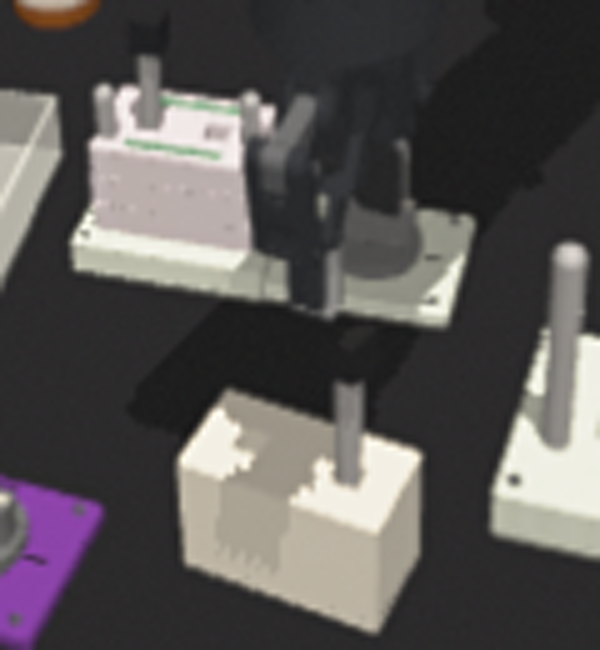

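Call:
play_rows(rows=[[[60,25,0.5,0,0],[60,20,0,0,0],[60,12,0,0,0],[60,7,0,0,0],[60,0,0,0,0],[60,0,0,0,0],[40,0,0,0,0],[30,0,0,0,0],[20,0,0,0,0],[12,0,0,0,0],[12,0,0,0,0],[12,0,0,0,0]]])

```text
time_s: 50.65
tool_pos: [0.4854, 0.3577, 0.1589]
ee_rot: [-0.426, 0.564, 0.426, 0.564]
ft_force: [-0.2, -0.0, 6.7]
gripper_width: 0.0182
```

Run:
```python
from h import *
plan(.4853,.3568,.158,-.276+np.pi/2)
```

```text
t 50.65 pos [0.4854 0.3577 0.1589] d_tool mm [ 0.9 -0.1 -0.9] w 18.2 F [-0.2 -0.   6.7]
spin options 0.0 -3.142 j7 0.136
x axis [ 8.e-04  6.e-04 -1.e+00] jawyaw 1.295
```

Call:
play_rows(rows=[[[12,0,0,0,0],[12,-15,0,0,0],[12,-30,0,0,0],[12,-30,0,0,0],[12,-30,0,0,0],[12,-15,0,0,0],[12,0,0,0,-0.091],[12,0,0,0,-0.091],[12,0,0,0,0],[12,0,0,0,0],[12,0,0,0,0]]])

```text
time_s: 51.75
tool_pos: [0.4851, 0.3572, 0.2781]
ee_rot: [-0.475, 0.524, 0.475, 0.523]
ft_force: [-0.6, 0.6, -0.7]
gripper_width: 0.0183
```

Run:
```python
from h import *
plan(*dk(-.0192,0),None,DOCK[2]+np.pi/2)
im=snap('side','d3s'); crop(im,190,180,330,330,5,'d3sc')
P,M,s=tcp()
print(((proj('side',[[P[0],P[1],P[2]-.149],[P[0],P[1],P[2]-.06]])-[190,180]+.5)*5).round(1))
```

```text
t 51.75 pos [0.4851 0.3572 0.2781] d_tool mm [   0.  -128.3 -214.8] w 18.3 F [-0.6  0.6 -0.7]
spin options -0.002 3.139 j7 0.384
x axis [-5.e-04 -4.e-04 -1.e+00] jawyaw 1.475
[[449.7 633.5]
 [449.2 478.8]]
```

View pics/d3sc.png

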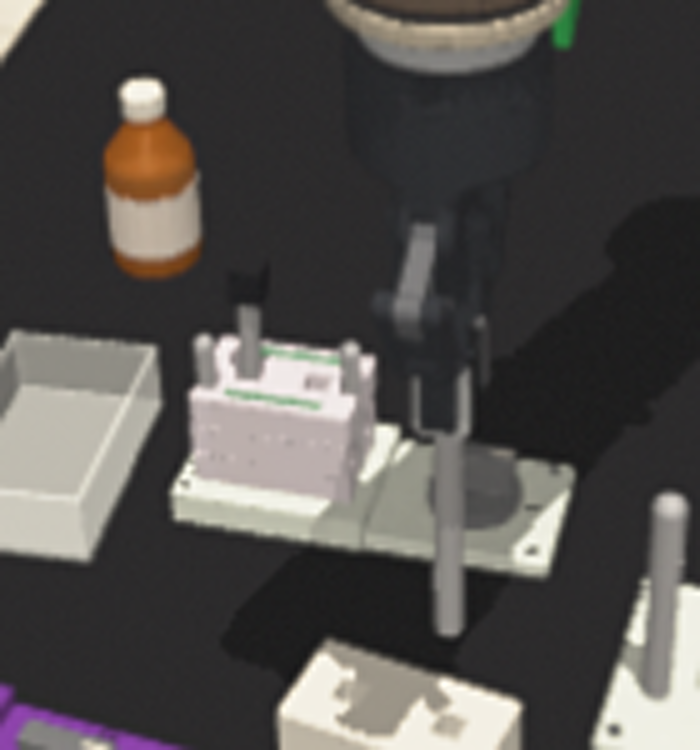

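Call:
play_rows(rows=[[[12,0,-21.4,-35.8,0],[12,0,-21.4,-35.8,0],[12,0,-21.4,-35.8,0],[12,0,-21.4,-35.8,0],[12,0,-21.4,-35.8,0],[12,0,-21.3,-35.8,0],[12,0,0,0,0],[12,15,0,0,0],[12,15,0,0,0],[12,10,0,0,0],[12,0,0,0,0],[12,0,0,0,0]]])

```text
time_s: 53.0
tool_pos: [0.5924, 0.1323, 0.2381]
ee_rot: [-0.476, 0.523, 0.477, 0.522]
ft_force: [-0.5, -0.5, -1.2]
gripper_width: 0.0184
```

Call:
play_rows(rows=[[[12,0,0,0,0],[12,0,0,0,0],[12,0,0,0,0]]])

```text
time_s: 53.3
tool_pos: [0.593, 0.1317, 0.2389]
ee_rot: [-0.476, 0.523, 0.476, 0.523]
ft_force: [-0.5, -0.6, -1.3]
gripper_width: 0.0181
```

Run:
```python
from h import *
plan(*dk(-.0192,0),.230,DOCK[2]+np.pi/2)
im=snap('side','d4s'); crop(im,190,200,290,300,7,'d4sc')
```

```text
t 53.3 pos [0.593  0.1317 0.2389] d_tool mm [ 8.9  0.8 -0.7] w 18.1 F [-0.5 -0.6 -1.3]
spin options -0.0 3.141 j7 0.78
x axis [ 8.e-04  1.e-04 -1.e+00] jawyaw 1.477
```

View pics/d4sc.png

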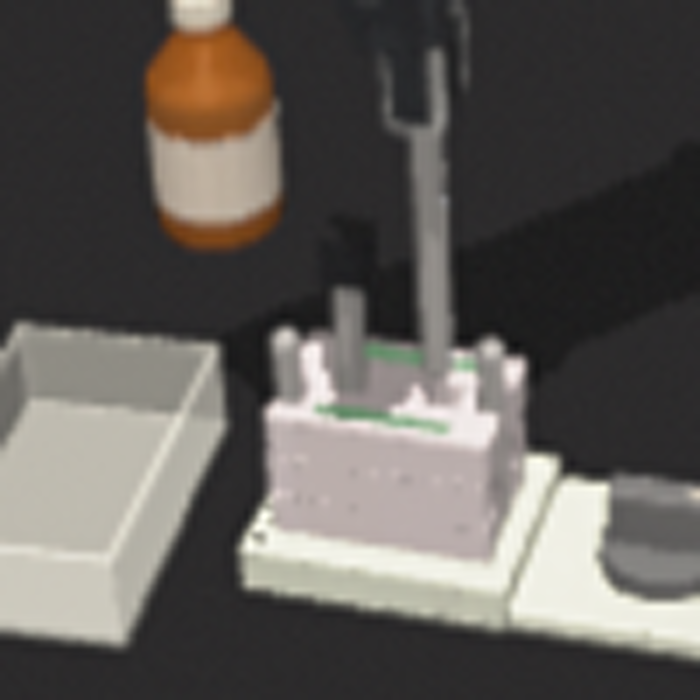

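Call:
play_rows(rows=[[[12,5,0.5,-0.7,0],[12,0,0,0,0],[12,0,0,0,0],[12,0,0,0,0]]])

```text
time_s: 53.75
tool_pos: [0.5922, 0.1308, 0.2334]
ee_rot: [-0.476, 0.523, 0.476, 0.523]
ft_force: [-0.2, 0.2, -0.7]
gripper_width: 0.0185
```

Run:
```python
from h import *
plan(*dk(-.0192,0),.217,DOCK[2]+np.pi/2)
```

```text
t 53.75 pos [0.5922 0.1308 0.2334] d_tool mm [16.4  0.1  0.2] w 18.5 F [-0.2  0.2 -0.7]
spin options -0.0 3.141 j7 0.778
x axis [-0. -0. -1.] jawyaw 1.477
```

Call:
play_rows(rows=[[[12,4,0,0.2,0],[12,4,0,0,0],[12,3,0,0,0],[12,3,0,0,0],[12,2,0,0,0],[12,0,0,0,0],[12,0,0,0,0]]])

```text
time_s: 54.45
tool_pos: [0.5923, 0.1311, 0.2174]
ee_rot: [-0.476, 0.523, 0.476, 0.523]
ft_force: [-0.2, -0.8, -1.2]
gripper_width: 0.0184
```

Run:
```python
from h import *
plan(*dk(-.0192,0),.154,DOCK[2]+np.pi/2)
im=snap('side','d5s'); crop(im,190,200,290,300,7,'d5sc')
```

```text
t 54.45 pos [0.5923 0.1311 0.2174] d_tool mm [63.4  0.1 -0. ] w 18.4 F [-0.2 -0.8 -1.2]
spin options -0.0 3.141 j7 0.766
x axis [ 0.  0. -1.] jawyaw 1.477
```

View pics/d5sc.png

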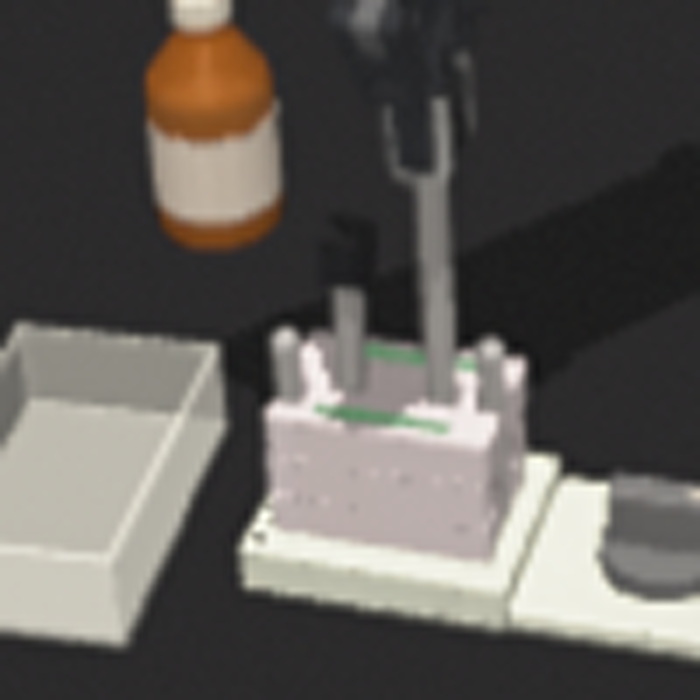

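In the hole. Continue down.

Call:
play_rows(rows=[[[12,4,0,0,0],[12,4,0,0,0],[12,4,0,0,0],[12,4,0,0,0],[12,4,0,0,0],[12,0,0,0,0]]])

```text
time_s: 55.1
tool_pos: [0.592, 0.1309, 0.1966]
ee_rot: [-0.476, 0.523, 0.476, 0.523]
ft_force: [0.4, 0.3, -0.9]
gripper_width: 0.0182
```

Call:
play_rows(rows=[[[12,4,0,0,0],[12,4,0,0,0],[12,4,0,0,0],[12,4,0,0,0],[12,4,0,0,0],[12,0,0,0,0]]])

```text
time_s: 55.7
tool_pos: [0.5919, 0.1309, 0.1767]
ee_rot: [-0.476, 0.523, 0.476, 0.523]
ft_force: [-0.2, 0.3, -0.9]
gripper_width: 0.0182
```

Call:
play_rows(rows=[[[12,3,0,0,0],[12,3,0,0,0],[12,3,0,0,0],[12,3,0,0,0],[12,2,0,0,0],[12,0,0,0,0]]])

```text
time_s: 56.3
tool_pos: [0.5921, 0.131, 0.163]
ee_rot: [-0.476, 0.523, 0.476, 0.523]
ft_force: [-0.1, 0.4, -0.4]
gripper_width: 0.0183
```

Call:
play_rows(rows=[[[12,3,0,0,0],[12,2,0,0,0],[12,2,0,0,0],[12,1,0,0,0],[12,0,0,0,0]]])

```text
time_s: 56.8
tool_pos: [0.5922, 0.131, 0.1552]
ee_rot: [-0.476, 0.523, 0.476, 0.523]
ft_force: [0.5, 0.4, -1.0]
gripper_width: 0.0187
```

Call:
play_rows(rows=[[[12,1,0,0,0],[12,1,0,0,0],[12,0,0,0,0],[12,0,0,0,0]]])

```text
time_s: 57.2
tool_pos: [0.5926, 0.1314, 0.154]
ee_rot: [-0.476, 0.523, 0.476, 0.523]
ft_force: [-0.3, 0.2, 5.7]
gripper_width: 0.0185
```

Call:
play_rows(rows=[[[25,0,0,0,0],[40,0,0,0,0],[60,0,0,0,0],[60,0,0,0,0],[60,-20,0,0,0],[60,-30,0,0,0],[60,-20,0,0,0],[60,0,0,0,0],[60,0,0,0,0],[60,0,0,0,0]]])

```text
time_s: 58.2
tool_pos: [0.5918, 0.1306, 0.2224]
ee_rot: [-0.476, 0.523, 0.476, 0.522]
ft_force: [-0.3, -0.7, -0.5]
gripper_width: 0.0603
```

Run:
```python
from h import *
plan(*dk(-.11,0),None,DOCK[2]+np.pi/2)
im=snap('side','e1s'); crop(im,190,200,310,300,6,'e1sc')
```

```text
t 58.2 pos [0.5918 0.1306 0.2224] d_tool mm [ 0.1 90.5  0.4] w 60.3 F [-0.3 -0.7 -0.5]
spin options -0.0 3.141 j7 0.77
x axis [-1.4e-03 -7.0e-04 -1.0e+00] jawyaw 1.477
```

View pics/e1sc.png

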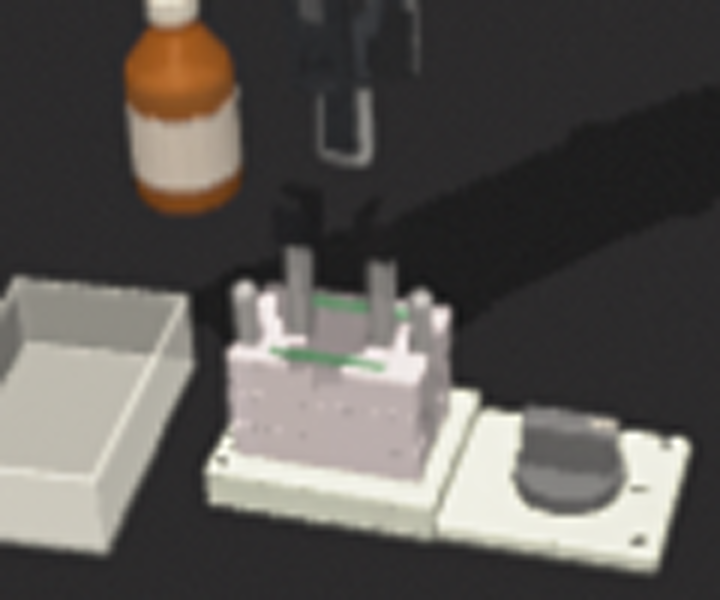

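Call:
play_rows(rows=[[[60,0,45,0.4,0],[60,0,45.5,0,0],[60,0,0,0,0.14],[60,0,0,0,0.14],[60,0,0,0,0.14],[60,0,0,0,0.14],[60,0,0,0,0.14],[60,0,0,0,0.14],[60,0,0,0,0.14],[60,0,0,0,0.14],[60,0,0,0,0.14],[60,0,0,0,0.14]]])

```text
time_s: 59.45
tool_pos: [0.5017, 0.1398, 0.2226]
ee_rot: [-0.025, 0.707, 0.025, 0.706]
ft_force: [-0.1, -0.8, 0.3]
gripper_width: 0.0601
```

Call:
play_rows(rows=[[[60,0,0,0,0.14],[60,0,0,0,0.14],[60,0,0,0,0.14],[60,0,0,0,0.14],[60,0,0,0,0.14],[60,0,0,0,0.14],[60,0,0,0,0.14],[60,0,0,0,0.14],[60,0,0,0,0.14],[60,0,0,0,0.14],[60,0,0,0,0.14],[60,0,0,0,0.1]]])

```text
time_s: 60.65
tool_pos: [0.5017, 0.1398, 0.2226]
ee_rot: [0.499, 0.501, -0.5, 0.5]
ft_force: [-0.7, -0.0, -0.8]
gripper_width: 0.0599
```

Run:
```python
from h import *
plan(*dk(-.11,0),.053,DOCK[2]+np.pi/2-.02)
print(np.round(tcp()[2]['joints'],3))
```

```text
t 60.65 pos [0.5017 0.1398 0.2226] d_tool mm [1.696e+02 3.000e-01 1.000e-01] w 59.9 F [-0.7 -0.  -0.8]
spin options 0.116 -3.026 j7 -2.032
x axis [-1.4e-03 -6.0e-04 -1.0e+00] jawyaw -1.569
[-0.187  0.316 -0.239  1.853  0.089  0.984 -2.032]
```

Call:
play_rows(rows=[[[60,0,0,0,0.116],[60,40,0,0,0],[60,40,0,0,0],[60,30,0,0,0],[60,25,0,0,0],[60,15,0,0,0],[60,10,0,0,0],[60,7,0,0,0],[60,2,0,0,0],[60,0,0,0,0],[60,0,0,0,0]]], force=25)

```text
time_s: 61.75
tool_pos: [0.5026, 0.1401, 0.055]
ee_rot: [0.527, 0.472, -0.526, 0.472]
ft_force: [1.0, 0.6, -0.3]
gripper_width: 0.0603
```

Run:
```python
from h import *
plan(*dk(-.11,0),.053,DOCK[2]+np.pi/2-.02)
im=snap('side','e2s'); crop(im,190,180,330,310,5,'e2sc')
```

```text
t 61.75 pos [0.5026 0.1401 0.055 ] d_tool mm [ 2.  -0.8  0.6] w 60.3 F [ 1.   0.6 -0.3]
spin options 0.005 -3.136 j7 -2.21
x axis [ 1.1e-03  3.0e-04 -1.0e+00] jawyaw -1.679
```

View pics/e2sc.png

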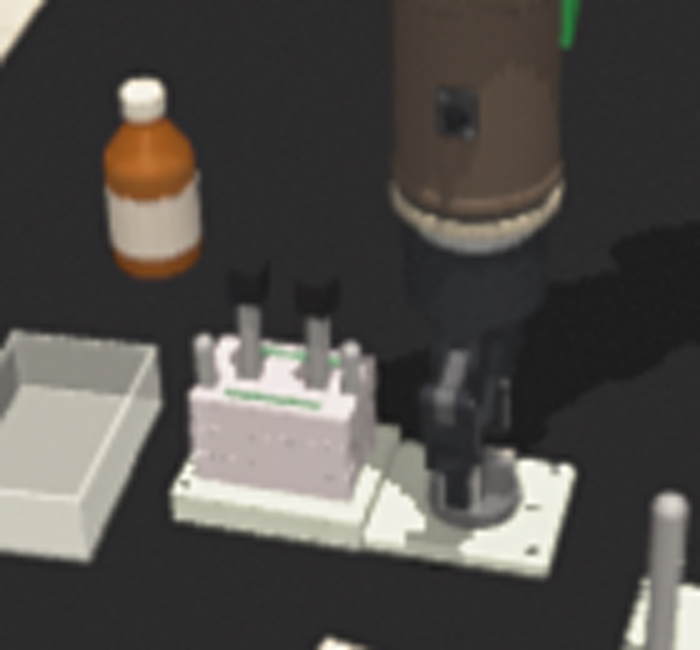

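Call:
play_rows(rows=[[[45,0,-0.6,0.5,0],[30,0,0,0,0],[20,0,0,0,0],[12,0,0,0,0],[8,0,0,0,0],[8,0,0,0,0],[8,0,0,0,0],[8,0,0,0,0]]])

```text
time_s: 62.6
tool_pos: [0.5016, 0.1396, 0.0546]
ee_rot: [0.526, 0.472, -0.526, 0.472]
ft_force: [-0.9, -0.5, 6.7]
gripper_width: 0.0132
```

Call:
play_rows(rows=[[[8,0,0,0,-0.1],[8,0,0,0,-0.1],[8,0,0,0,-0.1],[8,0,0,0,-0.1],[8,0,0,0,-0.1],[8,0,0,0,-0.1],[8,0,0,0,-0.1],[8,0,0,0,-0.1],[8,0,0,0,-0.1],[8,0,0,0,-0.1],[8,0,0,0,0]]])

```text
time_s: 63.7
tool_pos: [0.5021, 0.1386, 0.0546]
ee_rot: [0.235, 0.667, -0.235, 0.667]
ft_force: [0.6, -2.5, 6.2]
gripper_width: 0.0134
```

Run:
```python
from h import *
plan(*dk(-.11,0),.053,DOCK[2]+np.pi)
print(tcp()[2]['moment'])
```

```text
t 63.7 pos [0.5021 0.1386 0.0546] d_tool mm [ 1.6  0.6 -0.8] w 13.4 F [ 0.6 -2.5  6.2]
spin options -0.583 2.558 j7 -1.431
x axis [ 5.e-04 -8.e-04 -1.e+00] jawyaw -0.677
[-0.66040955 -0.02761423  0.01545066]
```

Call:
play_rows(rows=[[[8,0,0,0,-0.1],[8,0,0,0,-0.1],[8,0,0,0,-0.1],[8,0,0,0,-0.1],[8,0,0,0,-0.1],[8,0,0,0,-0.05],[8,0,0,0,0],[8,0,0,0,0]]])

```text
time_s: 64.5
tool_pos: [0.5026, 0.1384, 0.0546]
ee_rot: [0.046, 0.705, -0.047, 0.706]
ft_force: [1.9, -4.8, 4.8]
gripper_width: 0.0131
```

Run:
```python
from h import *
plan(*dk(-.11,0),.053,DOCK[2]+np.pi)
print(tcp()[2]['moment'])
```

```text
t 64.5 pos [0.5026 0.1384 0.0546] d_tool mm [ 1.6  1.1 -0.9] w 13.1 F [ 1.9 -4.8  4.8]
spin options -0.037 3.104 j7 -0.995
x axis [ 0.0012 -0.001  -1.    ] jawyaw -0.131
[-1.03441092 -0.62404753  0.03895213]
```

Call:
play_rows(rows=[[[8,0,0,0,-0.02],[8,0,0,0,-0.02],[8,0,0,0,0],[8,0,0,0,0]]])

```text
time_s: 64.9
tool_pos: [0.5026, 0.1384, 0.0546]
ee_rot: [0.032, 0.706, -0.033, 0.707]
ft_force: [3.2, -4.7, 5.3]
gripper_width: 0.0138
```

Run:
```python
from h import *
plan(*dk(-.11,0),.053,DOCK[2]+np.pi)
print(tcp()[2]['moment'])
```

```text
t 64.9 pos [0.5026 0.1384 0.0546] d_tool mm [ 1.6  1.1 -1. ] w 13.8 F [ 3.2 -4.7  5.3]
spin options 0.002 -3.139 j7 -0.963
x axis [ 0.0014 -0.0011 -1.    ] jawyaw -0.091
[-1.05071929 -0.65001511 -0.16897833]
```

Moment rising (−0.17 N·m): the locked stop. Release and lift.

Call:
play_rows(rows=[[[20,0,0,0,0],[40,0,0,0,0],[50,0,0,0,0],[50,0,0,0,0],[50,-20,0,0,0],[50,-40,0,0,0],[50,-40,0,0,0],[50,-40,0,0,0],[50,-40,0,0,0],[50,-20,0,0,0],[50,0,0,0,0],[50,0,0,0,0]]])

```text
time_s: 66.1
tool_pos: [0.5013, 0.1394, 0.2542]
ee_rot: [0.031, 0.706, -0.032, 0.706]
ft_force: [0.4, -0.8, -0.2]
gripper_width: 0.0499
```

Run:
```python
from h import *
plan(.45,-.2,None)
im=snap('side','e3s'); crop(im,190,180,330,310,5,'e3sc')
```

```text
t 66.1 pos [0.5013 0.1394 0.2542] d_tool mm [ 1.000e-01 -3.426e+02 -2.090e+01] w 49.9 F [ 0.4 -0.8 -0.2]
x axis [ 2.e-04 -3.e-04 -1.e+00] jawyaw -0.089
```

View pics/e3sc.png

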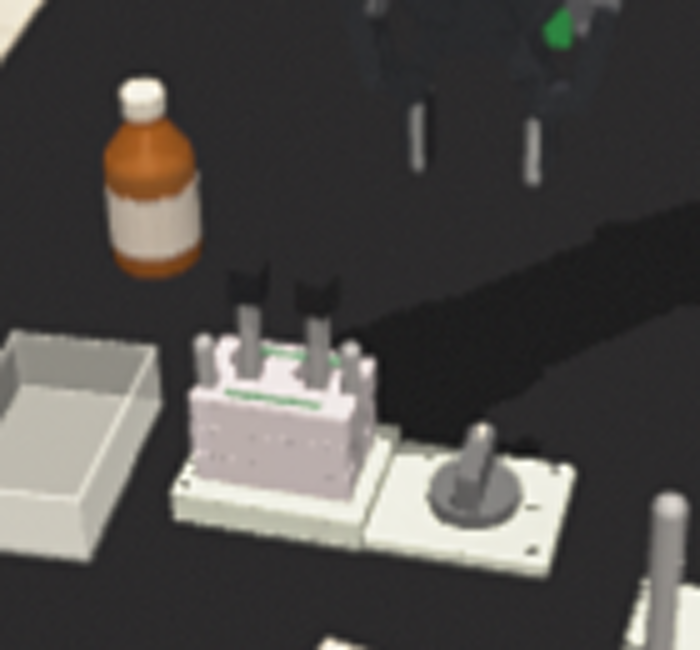

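Call:
play_rows(rows=[[[50,0,-45,0,0],[50,0,-45,0,0],[50,0,-45,0,0],[50,0,-45,0,0],[50,0,-45,0,0],[50,0,-45,0,0],[50,0,-45,0,0],[50,0,0,0,0],[50,0,0,0,0]]])

```text
time_s: 67.05
tool_pos: [0.4725, -0.175, 0.2529]
ee_rot: [0.033, 0.707, -0.032, 0.705]
ft_force: [0.6, 1.3, 0.2]
gripper_width: 0.0498
```

Run:
```python
from h import *
im=snap('top','e4t'); crop(im,130,120,270,270,5,'e4tc')
```

```text
(no output)
```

View pics/e4tc.png

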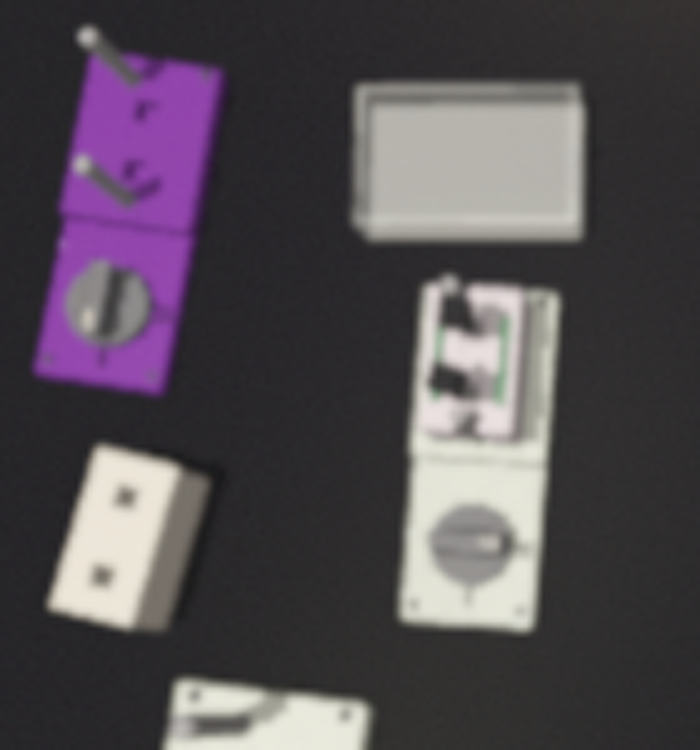

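The top view shows the pointer at the double mark, around (495,543) in the crop. The stack sits on the seat with both rods in and the stand is empty, so I'm handing in.

```bash
python3 -c "
from rig import arm
print(arm.finish_job())"
```

```text
the job is handed in; nothing more can be done
None
```

The job is done and handed in after about 67 s of robot time. The hand-in call reports no verdict, so these are my own checks.

- **Lock ring, open:** I turned it back until it met the stop. The side view showed the pointer at the single line.
- **Carriers:** Three were present and no fourth was visible in either camera view. All three are stacked flat in the small white dock, notches round the posts. The first came off the gripper about 10 mm above the seat and dropped the rest of the way along the posts; the side view showed it flat.
- **Rods:** One went into each row of holes. Each met its socket floor at the expected height, with about 5 N of contact, and stands upright in the pictures.
- **Lock ring, locked:** I turned it a quarter turn until the torque rose at the stop. The top view shows the pointer at the double line.

**Final check:** The last pictures show the stack flat with both rods in it, the ring locked, the stand empty and the arm clear. I did not touch the bottle, tray or tube rack.

**Disagreement:** One image fit of the first seated carrier gave a position about 2 mm off in x. I judged it unreliable because carrier and seat look alike there. Both rods later went through that stack without resistance, which supports that.

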